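# Refit the elbow lever on the rinse tap

## Task

The elbow lever has been taken off the tap of the hand-rinse stand; put it back on. The spindle was left part open, so feel gently for the one angle at which the lever's splined bore drops over it, slide the lever down fully home on its seat, then swing it shut, without straining the stop, so that it lies in line over the spout, and let go. Touch the tap only through the lever, use light force, and leave the other things alone.

Things in the scene. Friction and masses are not known exactly. Their poses are not given: they have to be found in the camera images.
- tap: The steel pillar tap on the white base of the stand (fixed, cannot shift). Origin on the spindle axis at the pillar's foot; z up; the spout and the steel bowl below it lie along its -x. Round pillar 45 mm thick, narrowing to a 33 mm round seat at the top.
- tap_seat (a point): Centre of the tap's flat seat, 112 mm above the tap origin, same axes. The spindle rises 26 mm from it: six splines 18 mm long (28 mm across tips, 20 mm core; five 5 mm wide, one 10 mm that faces the tap's -y when shut), then an 8 mm nose tapering to 11 mm. Left part open: the lever goes on somewhere 0.2 to 1.2 rad counter-clockwise of shut. 0.2 N m turns it; counter-clockwise opens.
- elbow_lever: The loose steel lever, 0.18 to 0.29 kg, lying bore down. Origin: centre of the boss's underside; z up along the bore; the arm runs along -x. The splined bore goes right through (wide slot at -y), fits at one angle only, with 0.75 mm play at each spline side (about 0.06 rad) and 1 mm radially. At the shut stop its -x lies along the tap's -x; open, it has turned counter-clockwise.
- lever_boss (a point): Middle of the lever's hexagonal boss, on the bore axis, 20 mm above the underside. Boss 40 mm high, 40 mm across flats; two flats face the lever's +y and -y, so it is gripped across y. Balance point within 10 mm of the axis.
- lever_tip (a point): Point on the paddle at the end of the lever's arm: 140 mm from the bore axis along the lever's -x, 42 mm above the boss's underside. Paddle 29 mm wide, 6 mm thick.
- saline_mid (a point): Bystander: clear bottle 67 mm thick, 148 mm tall, standing; point half-way up.
- swab_mid (a point): Bystander: small white and blue carton 51 x 71 x 46 mm; point at its centre.
- jar_mid (a point): Bystander: open glass jar 54 mm wide, 70 mm tall; point half-way up.

How it is judged:
By the outcome, as a careful person would: the job done as asked, in the order asked, and still so for the second after the job is handed in, with the robot touching nothing.
It also fails if it takes over 72 s, if anything falls off the work surface, if the arm or the gripper's body presses on something with over 40 N, if the wrist force passes 120 N, or if a joint passes its speed limit or range.

## Robot

A 6-joint arm with a two-finger parallel gripper is mounted at the origin on a cart in front of the work surface, level with it; the furniture and walls round the work are solid. World frame = base frame: x ahead of the robot, y to its left, z up, the work surface at z = 0. Lengths are in m, angles in rad, forces in N, time in s.
With the tool pointing down it reaches from about 0.35 to 0.775 m from the base axis. Payload 5.5 kg.
Tool frame: the origin (TCP) lies between the finger pads; the fingertips stand 19 mm ahead of it and the grasp point (between the pads) is the TCP; z points along the fingers, y is the direction in which the jaws open and shut (so a half turn about z gives the same grasp; the last joint's range is limited). The gripper opens to 85 mm and grips with 20 to 120 N. Pads are 22 mm wide; open, the fingers measure 114 mm over their backs; the gripper's body (76 mm by 85 mm) begins 54 mm behind the grasp point. The pads swing forward as they close: fully open they stand 13 mm farther back than shut.
Start: joints at [-1.36, 0.313, 0.046, 1.304, 0, 1.431], TCP at [0.198, -0.54, 0.25] pointing down, gripper open.
Joint ranges: [-2.76, 2.76], [-0.86, 1.69], [-1.03, 1.26], [-2.2, 2.34], [-1.47, 1.5], [-3.14, 3.14]. Speed limits (rad/s): [2.57, 2.57, 3.14, 3.14, 3.14, 3.14].

## Interface

Orientations are given as a unit quaternion [w, x, y, z].
In Python, from workcell import get_state, cams, workorder gives the robot as it stands.
- The arm moves only by the tool play_rows, never from a script. Its argument "series" is text: rows parted by semicolons, each of 7 numbers parted by spaces: the opening in per cent of the stroke, from 0 (shut) to 100 (fully open), then the shift along the tool's x, y, z in cm, then the turn, a rotation vector about the tool's x, y, z in degrees. A call has 1 to 12 rows; each row shifts and turns the commanded pose from where the row before left it, along the tool's axes as they then stand; what a row does not reach is not made up. A row lasts 1/8 s, in which the tool goes at most 62.5 mm and 10.7 degrees, less where a joint would pass 70% of its speed; a pose out of reach is approached as far as the arm can. A call with a gripper value outside its range is refused whole. The fingers move at their own pace and stop on an object; "newtons" is the grip in N (left out, the last holds). Time passes only in rows, so rows that do not move let the fingers close. It gives the time, the measured TCP pose, the force and the opening at its end, in the units of the state.
- get_state(): the state, without advancing time (a new reading comes with each control period).
- cams.read_camera(name): name is "side" or "top" or "wrist"; returns the picture (400x640x3 uint8, red, green, blue); there is no depth.
- cams.get_calibration(name): a dict with "fx", "fy", "cx", "cy" (pixels), "rvec" (rotation vector, rad) and "tvec" (3), from world to camera coordinates, as OpenCV has them. Camera axes: x right, y down, z forward; pixel columns grow to the right and rows downward; lengths in m; the calibration is good to about 2 mm. The wrist camera is an equidistant fisheye: a pixel r from the principal point sees the ray r / f radians off the axis. A picture is of the moment at which its call begins: read the wrist's pose just before it. get_calibration takes no time and is no camera call; for the wrist camera it gives the pose at the moment of the call.
- workorder.hand_in(): hands the job in, once; it reports no verdict.
The state is a dict: "clock": time; "joint_pos": joint angles; "qvel": joint speeds; "tau": joint torques, N m; "tcp_pos": TCP position; "orientation": TCP orientation; "wrist_force": force on the tool from outside, world axes, zero at the start; "ft_torque": the same for the moment, N m; "finger_gap": finger opening in m.
Only numpy, scipy, OpenCV 4.12 (cv2) and the standard library are available. Lean on these libraries where they do the work, as an engineer would, in place of code of your own. Each camera call takes 0.05 s, during which the arm holds its last target.

## Working session

There is one attempt and no reset: what is moved stays moved. The work goes in short steps, Python scripts to look and compute and a tool call to move; the robot and the scene stay as the last step left them, time stands still between calls to the robot, and variables do not carry over. Pictures are saved under pics/ and viewed, and the job is handed in when it is done.

Besides the shell and the picture viewer there is one more tool, called after "Request:" by a JSON object that holds its "name" and its "arguments". play_rows: Moves the arm, as the interface text tells. Its arguments: {"type":"object","properties":{"series":{"type":"string"},"newtons":{"type":"number"}},"required":["series"]}

```bash
ls; mkdir -p pics; cat > h.py <<'E'
import numpy as np, cv2
from workcell import get_state, cams, workorder
from scipy.spatial.transform import Rotation as R
def cal(n):
    c=cams.get_calibration(n); K=np.array([[c['fx'],0,c['cx']],[0,c['fy'],c['cy']],[0,0,1.]])
    Rm=cv2.Rodrigues(np.array(c['rvec'],float))[0]; return K,Rm,np.array(c['tvec'],float).ravel()
def ray(n,u,v,C=None):
    K,Rm,t=C or cal(n)
    x=(u-K[0,2])/K[0,0]; y=(v-K[1,2])/K[1,1]
    if n=='wrist':
        r=np.hypot(x,y); d=np.array([np.sin(r)*x/max(r,1e-9),np.sin(r)*y/max(r,1e-9),np.cos(r)])
    else: d=np.array([x,y,1.]); d/=np.linalg.norm(d)
    return -Rm.T@t, Rm.T@d
def onz(n,u,v,z,C=None):
    o,d=ray(n,u,v,C); return o+d*(z-o[2])/d[2]
def proj(n,p,C=None):
    K,Rm,t=C or cal(n); q=Rm@np.asarray(p,float)+t
    if n=='wrist':
        th=np.arctan2(np.hypot(q[0],q[1]),q[2]); ph=np.arctan2(q[1],q[0]); a=[th*np.cos(ph),th*np.sin(ph)]
    else: a=[q[0]/q[2],q[1]/q[2]]
    return np.array([K[0,0]*a[0]+K[0,2],K[1,1]*a[1]+K[1,2]])
def tri(*obs):
    A=np.zeros((3,3));b=np.zeros(3)
    for o,d in obs:
        M=np.eye(3)-np.outer(d,d);A+=M;b+=M@o
    return np.linalg.solve(A,b)
def snap(n,name):
    im=cams.read_camera(n); cv2.imwrite(f'pics/{name}.png',im[:,:,::-1]); np.save(f'pics/{name}.npy',im); return im
E
python3 - <<'E'
from h import *
s=get_state(); print(s)
for n in ['side','top','wrist']:
    C=cal(n); print(n,C[0][0,0],C[0][:2,2],-C[1].T@C[2],C[1][2]); snap(n,n+'0')
E
```

```text
pics
{'clock': 0.0, 'joint_pos': array([-1.35956859e+00,  3.14016773e-01,  4.49845950e-02,  1.30359425e+00,
       -1.39202505e-05,  1.43116241e+00]), 'qvel': array([-0.0020603 ,  0.00223915, -0.0007776 , -0.00081187, -0.00106063,
       -0.00039043]), 'tau': array([ 2.36393746e-03, -4.80626321e+01,  2.98532599e+01,  1.95713982e-02,
        1.48966856e-04, -4.84803984e-07]), 'tcp_pos': array([ 0.1975006 , -0.53951463,  0.24940182]), 'orientation': array([-9.14214357e-04,  9.84651024e-01,  1.74532301e-01, -3.97046180e-05]), 'wrist_force': array([-0.74285498, -0.76010309,  0.58716961]), 'ft_torque': array([-0.01320524,  0.00605825, -0.01301432]), 'finger_gap': 0.0854336811086594}
side 421.36540679534403 [323.5309996  201.47850923] [-0.19138078  0.92592815  0.82801687] [ 0.49940296 -0.70319412 -0.50607778]
top 473.50585908890326 [324.07293568 196.5186339 ] [ 0.29163    -0.05726698  1.83731945] [ 0.11808554 -0.00982876 -0.99295478]
wrist 309.70691628693146 [322.76112081 199.75817433] [ 0.27484371 -0.51255803  0.3731879 ] [-0.29631822 -0.10621005 -0.94916539]
```

View pics/side0.png

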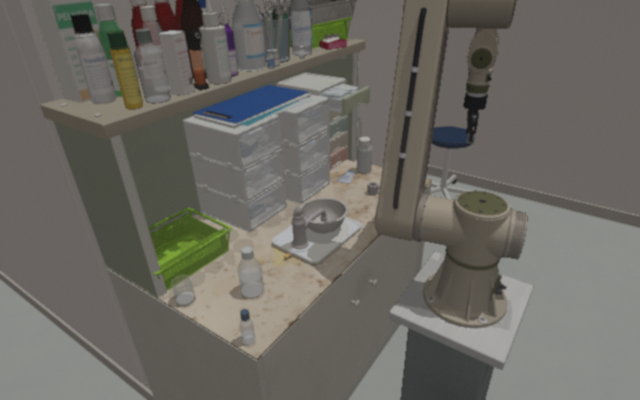

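View pics/top0.png

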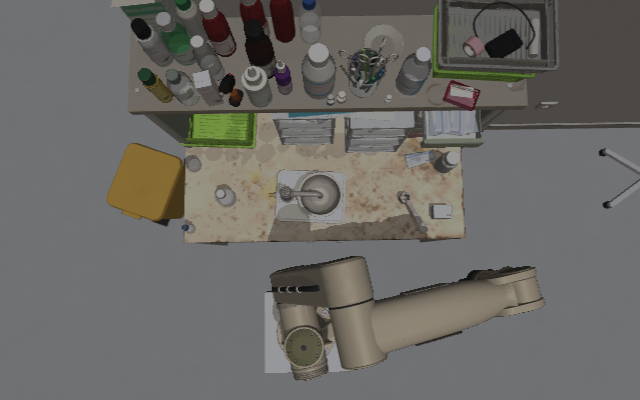

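View pics/wrist0.png

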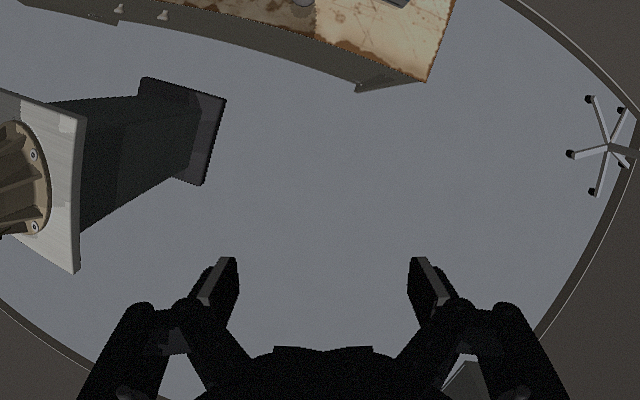

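```bash
python3 - <<'E'
import cv2
a=cv2.imread('pics/top0.png')
cv2.imwrite('pics/top0c1.png',cv2.resize(a[160:250,380:480],None,fx=6,fy=6,interpolation=cv2.INTER_CUBIC))
cv2.imwrite('pics/top0c2.png',cv2.resize(a[160:230,260:360],None,fx=8,fy=8,interpolation=cv2.INTER_CUBIC))
a=cv2.imread('pics/side0.png')
cv2.imwrite('pics/side0c.png',cv2.resize(a[130:270,270:400],None,fx=4,fy=4,interpolation=cv2.INTER_CUBIC))
E
```

```text
(no output)
```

View pics/top0c1.png

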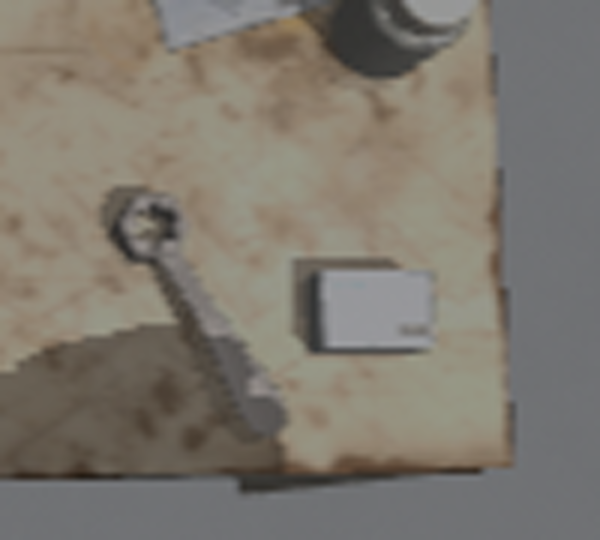

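View pics/top0c2.png

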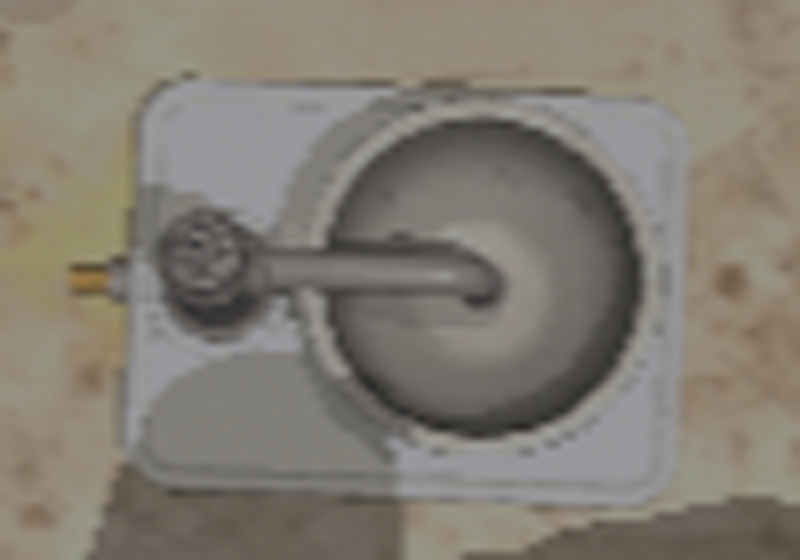

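View pics/side0c.png

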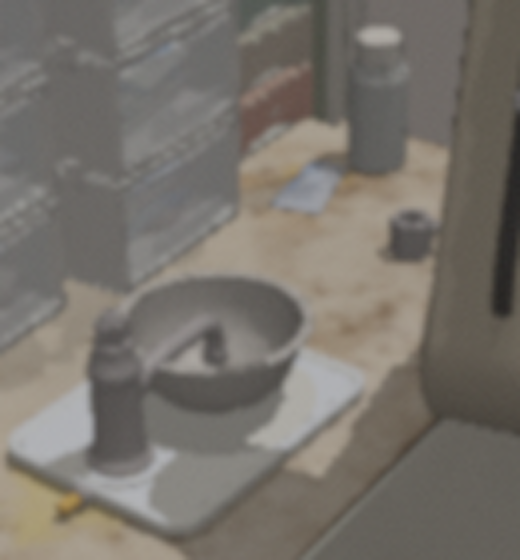

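```bash
python3 - <<'E'
from h import *
b=onz('top',404.7,197.7,.04); t=onz('top',423.7,227.5,.042)
print('boss',b,'tip',t,'len',np.linalg.norm((t-b)[:2]),np.degrees(np.arctan2(*(t-b)[1::-1])))
p=tri(ray('top',285.4,191.6),ray('side',298,208.5)); print('nose',p, proj('top',p),proj('side',p))
for z in (.12,.138,.145,.15): print(z,onz('top',285.4,191.6,z),onz('side',298,208.5,z))
# base plate corners top view
c=[(145,85),(685,130),(670,500),(130,455)]
for u,v in c: print(onz('top',260+u/8,160+v/8,.01))
print('spout ends',onz('top',260+260/8,160+267/8,.1),onz('top',260+480/8,160+280/8,.1))
print('side foot', onz('side',270+120/4,130+460/4,.01))
E
```

```text
boss [ 0.49579072 -0.38348463  0.04      ] tip [ 0.38057742 -0.45106198  0.042     ] len 0.1335694694023351 -149.6066207362954
nose [0.51383296 0.0656602  0.15401328] [285.01303287 191.04771224] [298.77983568 208.58395389]
0.12 [0.5162644  0.06674615 0.12      ] [0.55188339 0.02318424 0.12      ]
0.138 [0.51390991 0.06544632 0.138     ] [0.5329873  0.04613481 0.138     ]
0.145 [0.51299427 0.06494082 0.145     ] [0.52563882 0.05506003 0.145     ]
0.15 [0.51234024 0.06457976 0.15      ] [0.5203899  0.06143519 0.15      ]
[0.61378663 0.10247874 0.01      ]
[ 0.58732191 -0.16094302  0.01      ]
[ 0.4066538  -0.14960828  0.01      ]
[0.43275999 0.11076282 0.01      ]
spout ends [0.51183999 0.04201815 0.1       ] [ 0.50413543 -0.05950822  0.1       ]
side foot [0.52160714 0.06179888 0.01      ]
```

Request:
{"name": "play_rows", "arguments": {"series": "100 4.8 -0.6 0 0 0 0;100 4.8 -0.6 0 0 0 0;100 4.8 -0.6 1 0 0 0;100 4.8 -0.6 1 0 0 0;100 4.8 -0.6 1 0 0 0;100 4.8 -0.7 1 0 0 0;100 4.6 -0.7 1 0 0 0;100 0 0 0 0 0 -5;100 0 0 0 0 0 -5.4;100 0 0 0 0 0 0;100 0 0 0 0 0 0"}}

```text
clock: 1.52
tcp_pos: [0.4959, -0.3839, 0.2001]
orientation: [-0.0, 0.965, 0.262, -0.0]
wrist_force: [-0.4, -0.1, -0.4]
finger_gap: 0.0854
```

```bash
python3 - <<'E'
from h import *
s=get_state(); print(s['tcp_pos'],s['orientation'],s['joint_pos'])
C=cal('wrist');snap('wrist','w1');print(C)
for p in [(.4958,-.3835,.04),(.3806,-.451,.042)]: print(proj('wrist',p,C))
E
```

```text
[ 0.49594527 -0.38393814  0.20014812] [-1.28851805e-04  9.65021571e-01  2.62170444e-01 -9.94972061e-05] [-7.86662127e-01  4.32235026e-01  9.71248704e-02  1.23600864e+00
 -4.50098520e-05  1.82438926e+00]
(array([[309.70691629,   0.        , 322.76112081],
       [  0.        , 309.70691629, 199.75817433],
       [  0.        ,   0.        ,   1.        ]]), array([[ 5.06328662e-01, -8.62340234e-01, -7.78378903e-04],
       [-8.18317298e-01, -4.80764636e-01,  3.14995500e-01],
       [-2.72007511e-01, -1.58854289e-01, -9.49092845e-01]]), array([-0.58316153,  0.19686312,  0.4069881 ]))
[321.24278706 187.29046799]
[321.36422957 302.48715655]
```

View pics/w1.png

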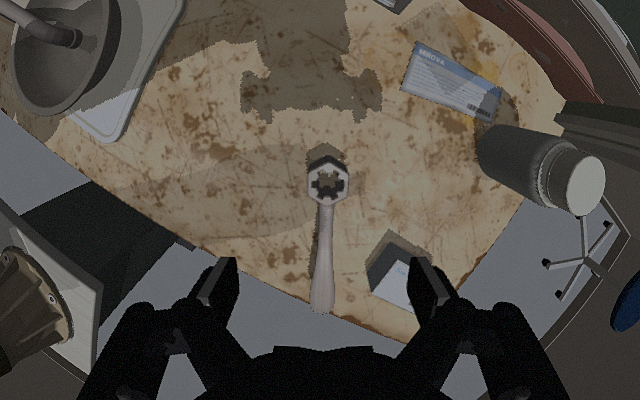

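```bash
python3 - <<'E'
import cv2
a=cv2.imread('pics/w1.png')
cv2.imwrite('pics/w1c.png',cv2.resize(a[135:215,280:380],None,fx=8,fy=7.5,interpolation=cv2.INTER_CUBIC))
cv2.imwrite('pics/w1d.png',cv2.resize(a[215:320,280:380],None,fx=5,fy=5,interpolation=cv2.INTER_CUBIC))
E
```

```text
(no output)
```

View pics/w1c.png

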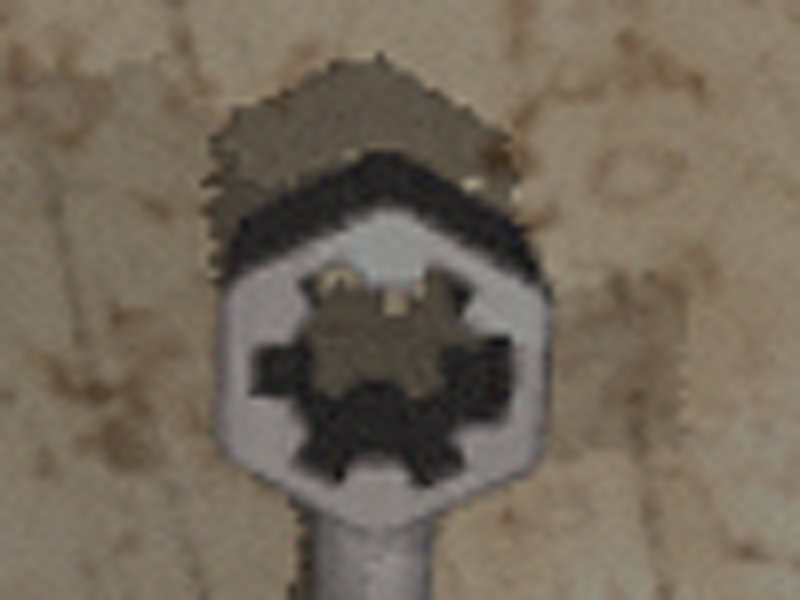

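View pics/w1d.png

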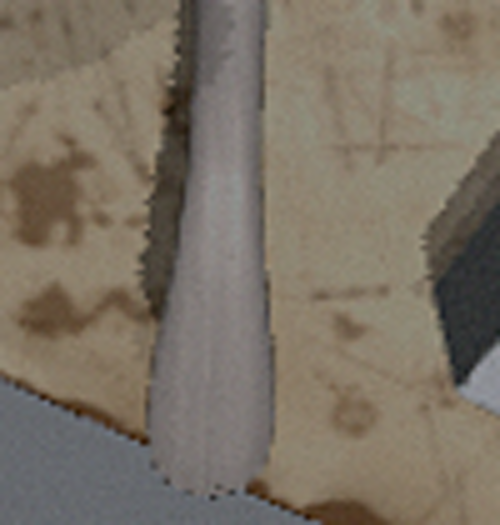

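```bash
python3 - <<'E'
from h import *
C=cal('wrist')
b=onz('wrist',328,184.1,.04,C)
for z in (.042,.045): 
  t=onz('wrist',280+210/5,215+400/5,z,C); d=(t-b)[:2]
  print(b,t,np.linalg.norm(d),np.degrees(np.arctan2(d[1],d[0])))
l=onz('wrist',280+218/8,135+368/7.5,.04,C);r=onz('wrist',280+548/8,135+368/7.5,.04,C); print(np.linalg.norm(r-l), (l+r)/2)
E
```

```text
[ 0.50175553 -0.38755263  0.04      ] [ 0.39005849 -0.44641181  0.042     ] 0.12625621322773828 -152.21284424786026
[ 0.50175553 -0.38755263  0.04      ] [ 0.39194182 -0.44531808  0.045     ] 0.12408020943601732 -152.25422825870663
0.03928141292703972 [ 0.50175367 -0.38743942  0.04      ]
```

Request:
{"name": "play_rows", "arguments": {"series": "80 0 0 0 0 0 2.4;80 0.3 0.6 2 0 0 0;80 0 0 4 0 0 0;80 0 0 3 0 0 0;80 0 0 0 0 0 0"}}

```text
clock: 2.2
tcp_pos: [0.4999, -0.3865, 0.1077]
orientation: [-0.002, 0.97, 0.242, -0.001]
wrist_force: [-0.1, 0.5, 1.0]
finger_gap: 0.0681
```

```bash
python3 - <<'E'
from h import *
s=get_state(); print(s['tcp_pos'],s['orientation'],s['finger_gap'],s['wrist_force'])
C=cal('wrist');im=snap('wrist','w2')
cv2.imwrite('pics/w2c.png',cv2.resize(im[150:330,220:440,::-1],None,fx=3.5,fy=3.3,interpolation=cv2.INTER_CUBIC))
E
```

```text
[ 0.49988671 -0.38647387  0.10769403] [-0.00239008  0.97021962  0.24221076 -0.00145683] 0.06808625907865336 [-0.11174013  0.53531984  1.03586708]
```

View pics/w2c.png

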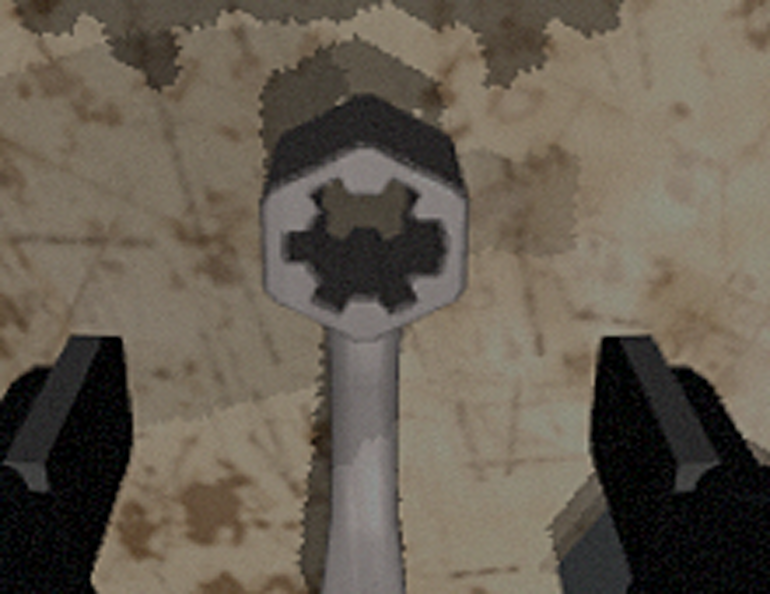

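```bash
python3 - <<'E'
from h import *
C=cal('wrist')
b=onz('wrist',220+365/3.5,150+243/3.3,.04,C)
t=onz('wrist',220+364/3.5,150+580/3.3,.042,C); d=(t-b)[:2]
s=get_state(); q=s['orientation']; Rm=R.from_quat(q[[1,2,3,0]])
print(b,t,np.linalg.norm(d),np.degrees(np.arctan2(d[1],d[0])), s['tcp_pos'])
print('tool delta cm',100*Rm.inv().apply(b-s['tcp_pos']), np.degrees(np.arctan2(*Rm.as_matrix()[1::-1,0])))
E
```

```text
[ 0.50228929 -0.38886595  0.04      ] [ 0.42358043 -0.43080391  0.042     ] 0.08918451567698159 -151.95024198803532 [ 0.50089997 -0.38743265  0.10971866]
tool delta cm [0.05984467 0.20670234 6.97140241] 28.0454819916369
```

Request:
{"name": "play_rows", "arguments": {"series": "80 0.1 0.2 3 0 0 0;80 0 0 3 0 0 0;80 0 0 1.9 0 0 0;80 0 0 0 0 0 0;40 0 0 0 0 0 0;40 0 0 0 0 0 0;40 0 0 0 0 0 0;40 0 0 0 0 0 0", "newtons": 40}}

```text
clock: 3.25
tcp_pos: [0.5044, -0.3899, 0.0335]
orientation: [0.001, 0.97, 0.243, 0.001]
wrist_force: [-0.5, 1.4, 6.2]
finger_gap: 0.0392
```

```bash
python3 - <<'E'
from h import *
s=get_state(); print(s['tcp_pos'],s['orientation'],s['finger_gap'],s['wrist_force'],s['ft_torque'])
E
```

```text
[ 0.50438878 -0.38990273  0.03348349] [1.35749688e-03 9.70080525e-01 2.42778004e-01 8.79493980e-04] 0.039240481280840026 [-0.51570487  1.43705115  6.19972072] [ 0.3722396   0.17932281 -0.01279936]
```

Request:
{"name": "play_rows", "arguments": {"series": "0 0 0 0 0 0 0;0 0 0 -1 0 0 0;0 0 0 -3 0 0 0;0 0 0 -4 0 0 0;0 0 0 -4 0 0 0;0 0 0 -4 0 0 0;0 0 0 -4 0 0 0;0 0 0 0 0 0 0"}}

```text
clock: 4.25
tcp_pos: [0.5048, -0.3905, 0.2359]
orientation: [0.003, 0.97, 0.243, 0.002]
wrist_force: [-0.3, -1.4, -3.3]
finger_gap: 0.0392
```

```bash
python3 - <<'E'
from h import *
s=get_state(); print(s['tcp_pos'],s['orientation'],s['finger_gap'],s['wrist_force'],s['ft_torque'])
C=cal('wrist');im=snap('wrist','w3'); snap('side','s3')
E
```

```text
[ 0.50484263 -0.39049968  0.23586071] [0.0034032  0.97007686 0.24276604 0.00198846] 0.03919206501477785 [-0.25568663 -1.42226479 -3.34111124] [ 0.04664661 -0.04695716  0.01402961]
```

View pics/w3.png

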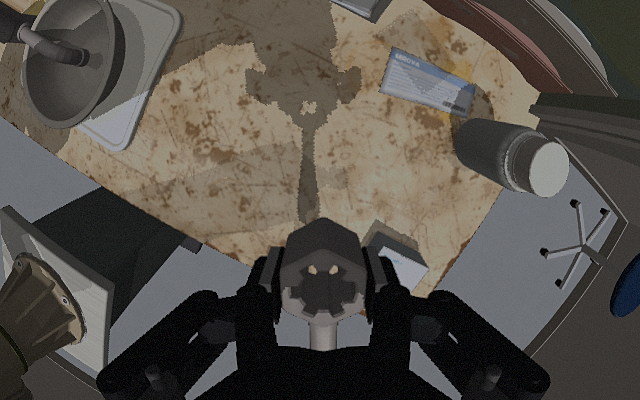

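View pics/s3.png

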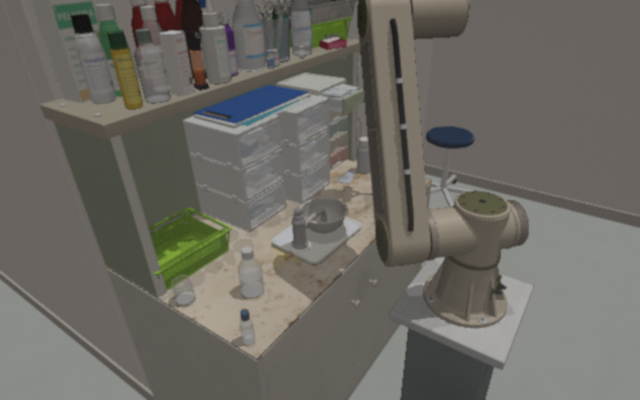

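```bash
python3 - <<'E'
import cv2,numpy as np
a=np.load('pics/w3.npy')[:,:,::-1][200:350,250:400].astype(float)
a=(np.clip(a/255,0,1)**0.5*255).astype('uint8')
cv2.imwrite('pics/w3c.png',cv2.resize(a,None,fx=4,fy=4,interpolation=cv2.INTER_CUBIC))
E
```

```text
(no output)
```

View pics/w3c.png

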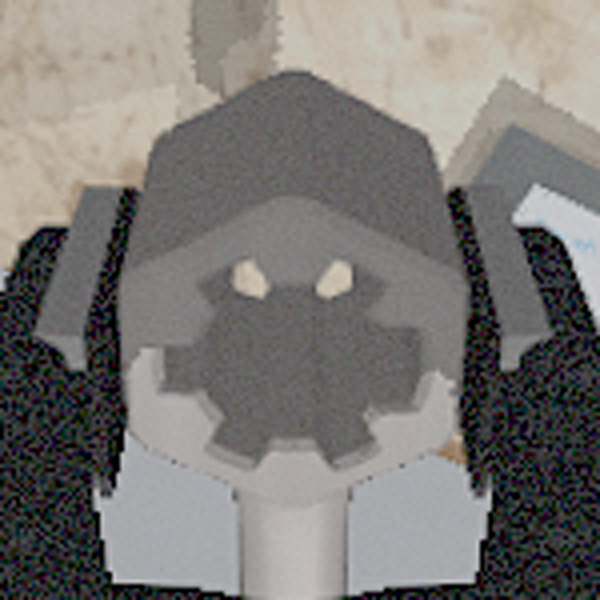

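```bash
python3 - <<'E'
from h import *
C=cal('wrist'); s=get_state(); q=s['orientation']; Rm=R.from_quat(q[[1,2,3,0]]); T=s['tcp_pos']; print(T)
def tl(u,v,h): # tool coords at tool z=-h
    o,d=ray('wrist',u,v,C); o=Rm.inv().apply(o-T); d=Rm.inv().apply(d); return o+d*((-h)-o[2])/d[2]
for h in (.004,.0065,.009):
    a=tl(322.5,249.25,h);b=tl(250+293/4,200+502/4,h); l=tl(250+120/4,290,h); r=tl(250+470/4,290,h)
    print(h,a*1e3,b*1e3,'len',np.linalg.norm(a-b)*1e3,'mid',(a+b)*500,'w',(r-l)[1]*1e3,(r+l)[1]*500, 'under vertex',1e3*tl(323.75,217.5,h-.04))
E
```

```text
[ 0.50336037 -0.38908652  0.23125341]
0.004 [19.48307626  0.92618508 -4.        ] [-24.50253855   1.3023474   -4.        ] len 43.98722323145406 mid [-2.50973115  1.11426624 -4.        ] w 41.03273846560494 1.516875299710627 under vertex [18.47088262  1.56459684 36.        ]
0.0065 [20.78508968  0.92950869 -6.5       ] [-22.28161434   1.29781253  -6.5       ] len 43.06827885128817 mid [-0.74826233  1.11366061 -6.5       ] w 40.175516716976304 1.5078586996669936 under vertex [19.4625639   1.55709188 33.5       ]
0.009 [22.0871031  0.9328323 -9.       ] [-20.06069014   1.29327767  -9.        ] len 42.149334471122266 mid [ 1.01320648  1.11305498 -9.        ] w 39.318294968347686 1.4988420996233585 under vertex [20.45424517  1.54958692 31.        ]
```

Request:
{"name": "play_rows", "arguments": {"series": "0 0 0 0 0 0 -9.7;0 0 0 0 0 0 -9.7;0 0 0 0 0 0 -9.7;0 0 0 0 0 0 -9.7;0 0 0 0 0 0 -9.7;0 0 0 0 0 0 -9.7;0 0 0 0 0 0 -9.7;0 2.5 0.4 0 0 0 0;0 4 0.7 0 0 0 0;0 5 0.8 0 0 0 0"}}

```text
clock: 5.6
tcp_pos: [0.5092, -0.2716, 0.2286]
orientation: [-0.002, 0.67, 0.743, -0.0]
wrist_force: [1.4, 0.4, -2.3]
finger_gap: 0.0392
```

Request:
{"name": "play_rows", "arguments": {"series": "0 5 0.8 0 0 0 0;0 5 0.8 0 0 0 0;0 5 0.8 0 0 0 0;0 5 0.7 0 0 0 0;0 4 0.6 0 0 0 0;0 1.6 0.2 0 0 0 0;0 0 0 0 0 0 0;0 0 0 0 0 0 0;0 0 0 0 0 0 0"}}

```text
clock: 6.72
tcp_pos: [0.5224, -0.0153, 0.231]
orientation: [-0.0, 0.67, 0.742, -0.0]
wrist_force: [-0.4, 0.3, -1.9]
finger_gap: 0.039
```

```bash
python3 - <<'E'
from h import *
s=get_state(); print(s['tcp_pos'],s['orientation'],s['finger_gap'],s['wrist_force'],s['ft_torque'],s['joint_pos'])
C=cal('wrist');im=snap('wrist','w4'); np.savez('pics/w4c.npz',K=C[0],R=C[1],t=C[2],T=s['tcp_pos'],q=s['orientation'])
print(proj('wrist',(.513,.066,.15),C))
E
```

```text
[ 0.52237309 -0.01534865  0.23102882] [-1.21616937e-05  6.69846177e-01  7.42499864e-01 -2.24971440e-04] 0.03900850475362881 [-0.44799138  0.30026275 -1.91753229] [ 0.02261641 -0.0471866  -0.00609528] [-1.82857769e-01  2.18684400e-01 -1.27440797e-01  1.22492747e+00
 -3.70580841e-04  1.28514552e+00]
[319.55443369  98.22102396]
```

View pics/w4.png

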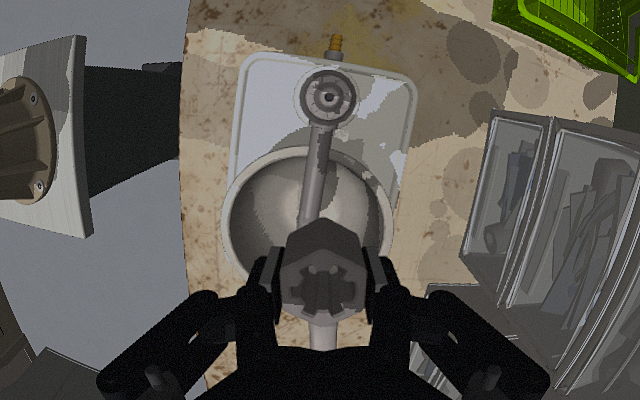

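```bash
python3 - <<'E'
import cv2,numpy as np
a=np.load('pics/w4.npy')[:,:,::-1][60:140,285:375].astype(float)
a=(np.clip(a/200,0,1)**0.6*255).astype('uint8')
cv2.imwrite('pics/w4c.png',cv2.resize(a,None,fx=7,fy=7,interpolation=cv2.INTER_CUBIC))
E
```

```text
(no output)
```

View pics/w4c.png

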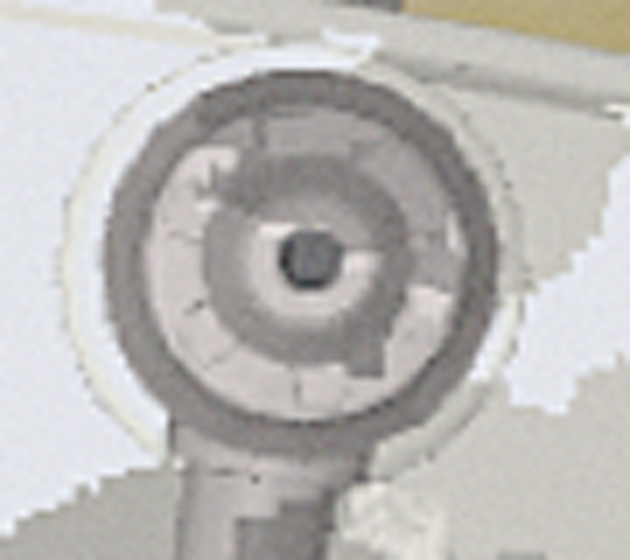

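Request:
{"name": "play_rows", "arguments": {"series": "0 0 0 2 0 0 0;0 0 0 1.5 0 0 0;0 0 0 0 0 0 0;0 0 0 0 0 0 0"}}

```text
clock: 7.28
tcp_pos: [0.5225, -0.0143, 0.1966]
orientation: [0.0, 0.669, 0.743, 0.0]
wrist_force: [-0.4, 0.8, -1.7]
finger_gap: 0.0399
```

```bash
python3 - <<'E'
from h import *
C=cal('wrist');s=get_state()
im=np.mean([cams.read_camera('wrist').astype(float) for _ in range(10)],0); np.save('pics/w5.npy',im)
s2=get_state(); print(s['tcp_pos'],s2['tcp_pos'],s2['wrist_force'])
np.savez('pics/w5c.npz',K=C[0],R=C[1],t=C[2],T=s2['tcp_pos'],q=s2['orientation'])
p=proj('wrist',(.513,.066,.15),C);print(p)
u,v=int(p[0]),int(p[1])
a=im[max(v-50,0):v+50,u-45:u+60,::-1]; print(max(v-50,0),u-45)
a=np.clip((a-20)/160,0,1)**.7*255
cv2.imwrite('pics/w5c.png',cv2.resize(a.astype('uint8'),None,fx=6,fy=6,interpolation=cv2.INTER_CUBIC))
E
```

```text
[ 0.52252591 -0.01428807  0.19662375] [ 0.52238227 -0.01403012  0.19639759] [-0.17959725  0.92264501 -3.34611611]
[318.6509647   99.68718051]
49 273
```

View pics/w5c.png

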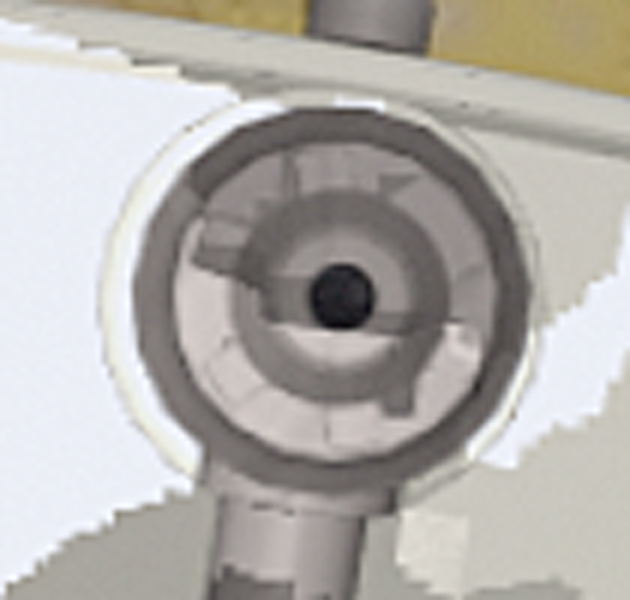

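```bash
python3 - <<'E'
import cv2,numpy as np
im=np.load('pics/w5.npy')
a=im[60:140,290:370,::-1]; a=a.mean(2)
a8=np.clip((a-20)/150,0,1)*255
cl=cv2.createCLAHE(4,(4,4)).apply(cv2.resize(a8,None,fx=7.4,fy=7.4,interpolation=cv2.INTER_CUBIC).clip(0,255).astype('uint8'))
cv2.imwrite('pics/w5d.png',cl)
g=im.mean(2).astype(np.float32)
pol=cv2.warpPolar(g,(36*8,720),(329.5,98.5),36,cv2.WARP_POLAR_LINEAR)  # rows=angle 0.5deg
pol=np.clip((pol.T-20)/150,0,1)*255
pol=cv2.createCLAHE(4,(2,8)).apply(pol.astype('uint8'))
pol=cv2.resize(pol,(760,400)); pol=cv2.cvtColor(pol,cv2.COLOR_GRAY2BGR)
for d in range(0,360,30): cv2.putText(pol,str(d),(int(d*760/360),12),0,.4,(0,255,255),1)
cv2.imwrite('pics/w5p.png',pol)
E
```

```text
(no output)
```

View pics/w5d.png

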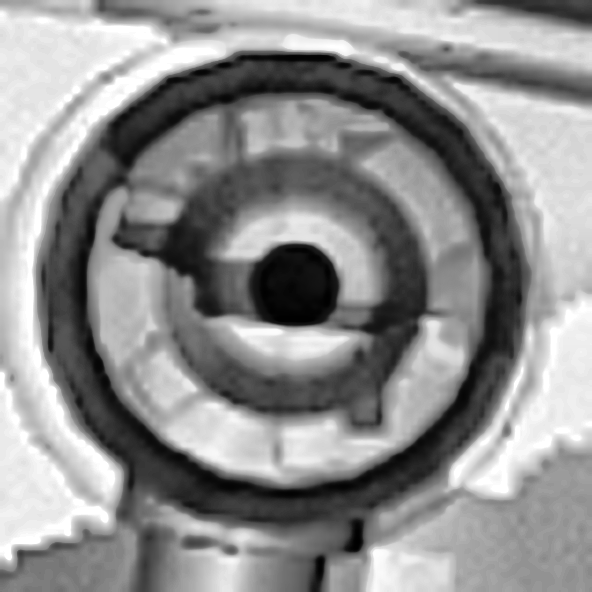

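View pics/w5p.png

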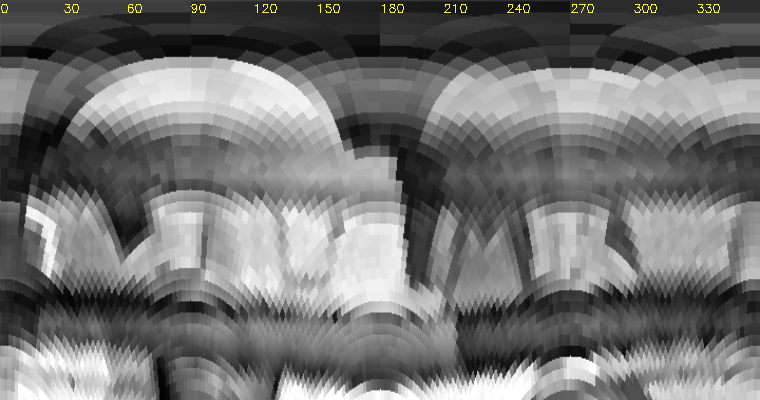

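```bash
python3 - <<'E'
from h import *
f=np.load('pics/w5c.npz'); C=(f['K'],f['R'],f['t']); T=f['T']; Rm=R.from_quat(f['q'][[1,2,3,0]])
print('T',T)
# nose top center px, and pillar outer circle centre/edges
n=(290+293/7.4,60+285/7.4)
print('nosepx',n)
for z in (.14,.145,.15,.155): print(z,onz('wrist',*n,z,C))
# nose dia 11mm, px width 250..337
for z in (.135,.14,.145,.15,.155,.16):
    l=onz('wrist',290+250/7.4,n[1],z,C);r=onz('wrist',290+338/7.4,n[1],z,C);
    l2=onz('wrist',290+88/7.4,60+285/7.4,z-.026,C);r2=onz('wrist',290+487/7.4,60+285/7.4,z-.026,C)
    print(z,np.linalg.norm(l-r)*1e3, 'seat33',np.linalg.norm(l2-r2)*1e3)
for z in (0,.15,.2): print('drawer',onz('top',345,152,z),onz('top',405,152,z))
for uv in [(490,115),(460,255)]: 
  for z in (.05,.15): print(uv,z,onz('wrist',*uv,z,(np.load('pics/w4c.npz')['K'],np.load('pics/w4c.npz')['R'],np.load('pics/w4c.npz')['t'])))
E
```

```text
T [ 0.52238227 -0.01403012  0.19639759]
nosepx (329.5945945945946, 98.51351351351352)
0.14 [0.51903105 0.06735196 0.14      ]
0.145 [0.51892128 0.06730891 0.145     ]
0.15 [0.51881151 0.06726586 0.15      ]
0.155 [0.51870175 0.06722281 0.155     ]
0.135 6.992891701340404 seat33 36.23381861857728
0.14 6.804179541417532 seat33 35.376332410719385
0.145 6.615467381494662 seat33 34.51884620286138
0.15 6.426755221571681 seat33 33.661359995003494
0.155 6.238043061648811 seat33 32.8038737871456
0.16 6.04933090172594 seat33 31.946387579287595
drawer [ 0.68599901 -0.16123408  0.        ] [ 0.6823059 -0.3987425  0.       ]
drawer [ 0.65380246 -0.15274613  0.15      ] [ 0.65041085 -0.37086421  0.15      ]
drawer [ 0.64307028 -0.14991682  0.2       ] [ 0.63977917 -0.36157144  0.2       ]
(490, 115) 0.05 [0.69444808 0.0779414  0.05      ]
(490, 115) 0.15 [0.63559681 0.0736169  0.15      ]
(460, 255) 0.05 [ 0.69682022 -0.08851099  0.05      ]
(460, 255) 0.15 [ 0.63719043 -0.0382067   0.15      ]
```

```bash
python3 - <<'E'
from h import *
f=np.load('pics/w5c.npz'); C=(f['K'],f['R'],f['t']); T=f['T']; Rm=R.from_quat(f['q'][[1,2,3,0]])
im=np.load('pics/w5.npy')[200:350,250:400,::-1]
a=np.clip(im/140,0,1)**.6*255
cv2.imwrite('pics/w5h.png',cv2.resize(a.astype('uint8'),None,fx=4,fy=4,interpolation=cv2.INTER_CUBIC))
a=np.clip((np.load('pics/w5.npy')[95:130,295:365,::-1]-90)/80,0,1)*255
cv2.imwrite('pics/w5e.png',cv2.resize(a.astype('uint8'),None,fx=11,fy=11,interpolation=cv2.INTER_CUBIC))
a=np.clip((np.load('pics/w5.npy')[65:105,295:365,::-1]-30)/90,0,1)*255
cv2.imwrite('pics/w5f.png',cv2.resize(a.astype('uint8'),None,fx=11,fy=11,interpolation=cv2.INTER_CUBIC))
def tl(u,v,h):
    o,d=ray('wrist',u,v,C); o=Rm.inv().apply(o-T); d=Rm.inv().apply(d); return (o+d*((-h)-o[2])/d[2])*1e3
for h in (.004,.0065,.009):
    print(h,tl(322.6,291.9,h),'tips',tl(290,291.9,h)[1],tl(250+421/4,291.9,h)[1])
E
```

```text
0.004 [-5.1033675   1.13337041 -4.        ] tips -14.18886959326986 16.480734434191422
0.0065 [-3.3259599   1.13281396 -6.5       ] tips -13.869930835484409 16.160158888446503
0.009 [-1.54855229  1.1322575  -9.        ] tips -13.550992077698957 15.839583342701587
```

View pics/w5h.png

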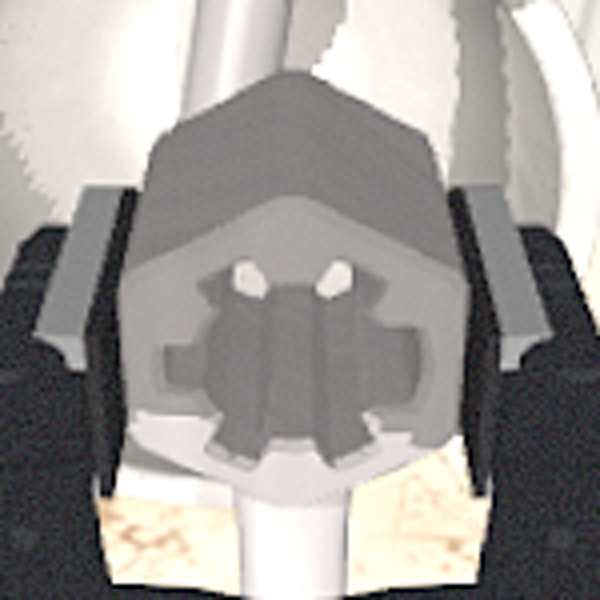

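View pics/w5e.png

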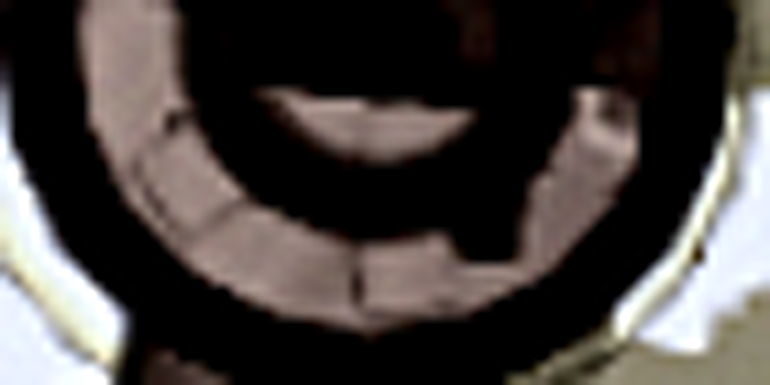

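View pics/w5f.png

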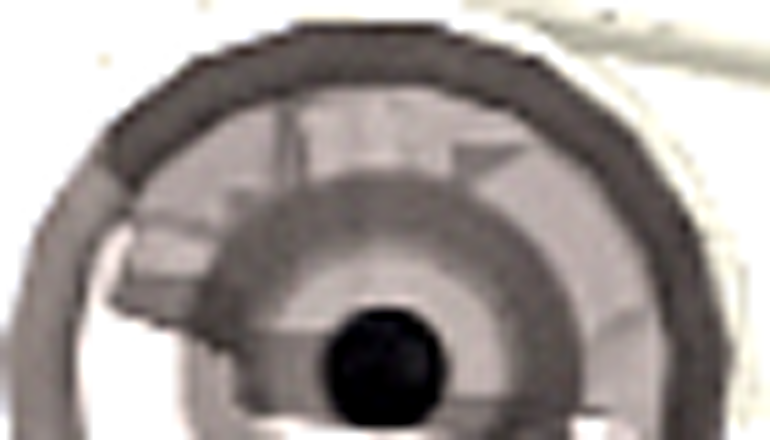

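Request:
{"name": "play_rows", "arguments": {"series": "0 0 0 -0.9 0 0 -8.7;0 0 0 0 0 0 -8.7;0 0 0 0 0 0 -8.8;0 0 0 0 0 0 -8.8;0 0.9 1.6 0 0 0 0;0 0.9 1.7 0 0 0 0;0 0.9 1.7 0 0 0 0;0 0 0 0 0 0 0;0 0 0 0 0 0 0;0 0 0 0 0 0 0"}}

```text
clock: 9.02
tcp_pos: [0.5422, 0.0389, 0.2052]
orientation: [-0.0, 0.415, 0.91, -0.0]
wrist_force: [0.5, 0.5, -2.6]
finger_gap: 0.0389
```

```bash
cat > view.py <<'E'
from h import *
import sys
name=sys.argv[1]
C=cal('wrist')
im=np.mean([cams.read_camera('wrist').astype(float) for _ in range(6)],0); np.save(f'pics/{name}.npy',im)
s2=get_state(); print(s2['tcp_pos'],s2['orientation'],s2['wrist_force'],s2['ft_torque'],s2['finger_gap'])
np.savez(f'pics/{name}c.npz',K=C[0],R=C[1],t=C[2],T=s2['tcp_pos'],q=s2['orientation'])
a=np.clip((im[100:350,220:430,::-1]-10)/150,0,1)**.6*255
cv2.imwrite(f'pics/{name}c.png',cv2.resize(a.astype('uint8'),None,fx=2.4,fy=2.4,interpolation=cv2.INTER_CUBIC))
cv2.imwrite(f'pics/{name}.png',im[:,:,::-1].astype('uint8'))
E
python3 view.py w6
```

```text
[0.54231735 0.03878763 0.20532786] [ 6.52996547e-05  4.14985832e-01  9.09827870e-01 -4.89653770e-05] [ 0.00462634  0.76688778 -2.63885402] [-0.05938476  0.0025225  -0.02264364] 0.03932749906237232
```

View pics/w6.png

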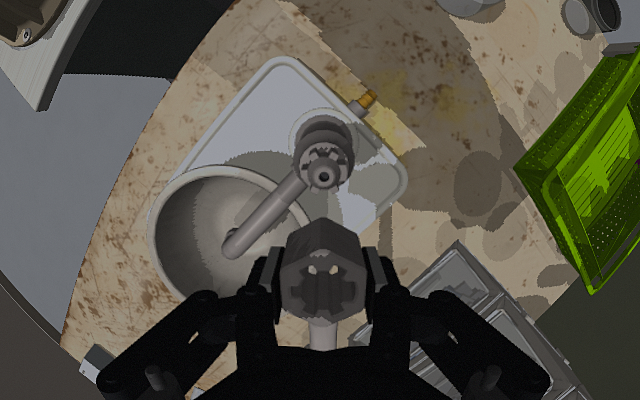

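View pics/w6c.png

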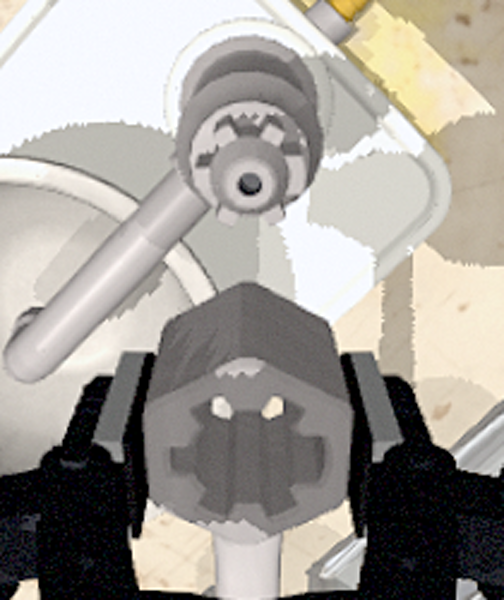

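```bash
python3 - <<'E'
import cv2,numpy as np
im=np.load('pics/w6.npy')
a=np.clip((im[130:200,285:365,::-1]-10)/150,0,1)**.7*255
cv2.imwrite('pics/w6d.png',cv2.resize(a.astype('uint8'),None,fx=8,fy=8,interpolation=cv2.INTER_CUBIC))
E
```

```text
(no output)
```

View pics/w6d.png

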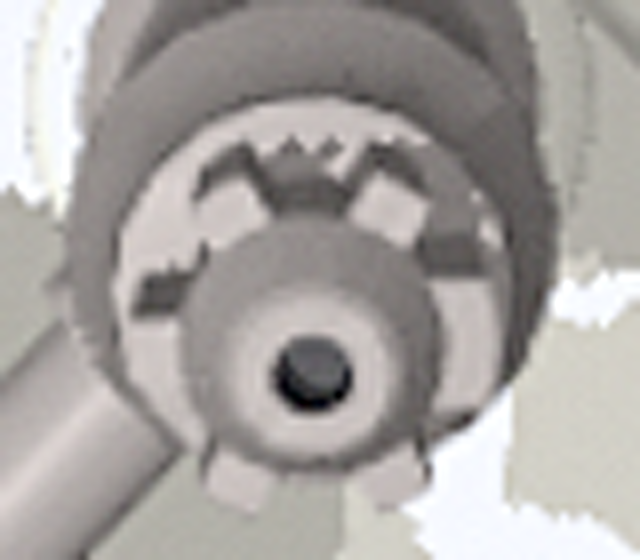

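```bash
python3 - <<'E'
from h import *
def ld(n):
    f=np.load(f'pics/{n}c.npz'); return (f['K'],f['R'],f['t']),f['T'],R.from_quat(f['q'][[1,2,3,0]])
C5,T5,R5=ld('w5');C6,T6,R6=ld('w6');C4,T4,R4=ld('w4')
n5=(329.6,98.5);n6=(285+313/8,130+372/8);n4=(285+310/7,60+257/7)
p=tri(ray('wrist',*n5,C5),ray('wrist',*n6,C6),ray('wrist',*n4,C4));print('tri',p,proj('wrist',p,C5)-n5,proj('wrist',p,C6)-n6,proj('wrist',p,C4)-n4)
p2=tri(ray('wrist',*n5,C5),ray('wrist',*n6,C6));print(p2)
def tl(u,v,h,C,T,Rm):
    o,d=ray('wrist',u,v,C); o=Rm.inv().apply(o-T); d=Rm.inv().apply(d); return (o+d*((-h)-o[2])/d[2])*1e3
for z in (.150,.154,.158): 
    print(z,tl(*n6,z-T6[2],C6,T6,R6))
c=[(235,215),(390,208),(240,490),(397,485)]
for z in (.142,.146,.150):
    q=np.array([tl(285+a/8,130+b/8,z-T6[2],C6,T6,R6) for a,b in c]); print(z,q.mean(0), np.linalg.norm(q[0]-q[3]),np.linalg.norm(q[1]-q[2]),np.degrees(np.arctan2((q[1]-q[0])[0],(q[1]-q[0])[1])),np.degrees(np.arctan2((q[3]-q[2])[0],(q[3]-q[2])[1])))
# bore slots in hand in w6: top-face hex
for nm,u,v in [('topvertex',220+245/2.4,100+360/2.4),('undervertex',220+245/2.4,100+283/2.4)]:
    print(nm,tl(u,v,.0065,C6,T6,R6),tl(u,v,-.0335,C6,T6,R6))
E
```

```text
tri [0.51892497 0.06743816 0.15688587] [ 0.54979313 -0.36776735] [-0.3179846  -0.02057413] [-0.20581095  0.15649382]
[0.51887487 0.06737336 0.15679147]
0.15 [35.23661892  1.33963595 55.32785793]
0.154 [36.24035931  1.31769541 51.32785793]
0.158 [37.2440997   1.29575487 47.32785793]
0.142 [34.88624705  1.5783546  63.32785793] 24.999046378560063 25.360897912292604 2.6818060446396776 1.9289225545566184
0.146 [35.8545222   1.55224417 59.32785793] 24.4640198590497 24.81812709071004 2.681806044639684 1.9289225545565922
0.15 [36.82279735  1.52613374 55.32785793] 23.928993339539318 24.27535626912747 2.68180604463969 1.9289225545566333
topvertex [18.70572404  0.1982996  -6.5       ] [-2.28076221  0.14361566 33.5       ]
undervertex [33.42458709  0.2029104  -6.5       ] [17.46711166  0.14980183 33.5       ]
```

Request:
{"name": "play_rows", "arguments": {"series": "0 0 0 0 0 0 -2.3;0 1.3 0.06 0 0 0 0;0 1.3 0.06 0 0 0 0;0 1.3 0.05 0 0 0 0;0 0 0 0 0 0 0;0 0 0 1 0 0 0;0 0 0 0.5 0 0 0;0 0 0 0 0 0 0"}}

```text
clock: 10.32
tcp_pos: [0.5165, 0.0684, 0.1893]
orientation: [-0.001, 0.397, 0.918, -0.0]
wrist_force: [-1.2, 0.2, -2.4]
finger_gap: 0.0393
```

```bash
cat > st.py <<'E'
from h import *
s=get_state(); q=s['orientation'];Rm=R.from_quat(q[[1,2,3,0]])
print('t',round(s['clock'],2),'p',s['tcp_pos'].round(4),'F',s['wrist_force'].round(2),'Ftool',Rm.inv().apply(s['wrist_force']).round(2),'Mtool',Rm.inv().apply(s['ft_torque']).round(3),'gap',round(s['finger_gap'],4),'yaw',np.degrees(np.arctan2(*Rm.as_matrix()[1::-1,0])).round(2),'tilt',Rm.as_matrix()[:2,2].round(4))
E
python3 st.py; python3 view.py w7; python3 - <<'E'
from h import *
im=snap('side','s7'); cv2.imwrite('pics/s7c.png',cv2.resize(im[170:260,260:360,::-1],None,fx=6,fy=6,interpolation=cv2.INTER_CUBIC))
E
```

```text
t 10.32 p [0.5165 0.0684 0.1893] F [-1.25  0.24 -2.41] Ftool [ 1.03 -0.74  2.41] Mtool [0.007 0.014 0.015] gap 0.0393 yaw 133.27 tilt [-0.0016 -0.0001]
[0.51707717 0.06856204 0.19047771] [2.20958278e-04 3.96439995e-01 9.18060608e-01 4.04318301e-05] [ 0.11399285 -0.58293953 -2.22335628] [ 0.01593927  0.02473175 -0.02273324] 0.039029173214101355
```

View pics/w7c.png

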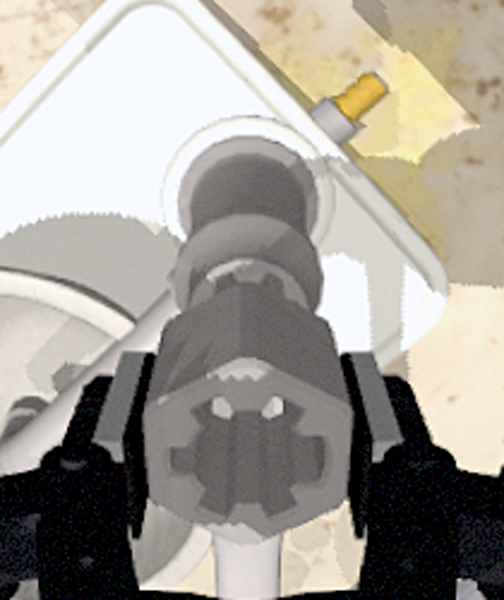

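View pics/s7c.png

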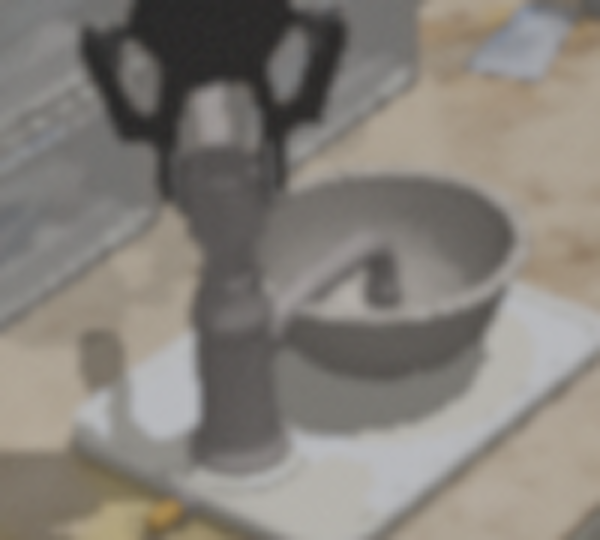

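Request:
{"name": "play_rows", "arguments": {"series": "0 0 0 0.4 0 0 0;0 0 0 0.3 0 0 0;0 0 0 0 0 0 0;0 0 0 0 0 0 0"}}

```text
clock: 11.18
tcp_pos: [0.5163, 0.0691, 0.1829]
orientation: [-0.001, 0.396, 0.918, 0.0]
wrist_force: [-0.8, 2.4, -0.8]
finger_gap: 0.039
```

```bash
python3 st.py
```

```text
t 11.18 p [0.5163 0.0691 0.1829] F [-0.78  2.39 -0.82] Ftool [2.27 1.07 0.82] Mtool [-0.169  0.684  0.   ] gap 0.039 yaw 133.32 tilt [-0.0011  0.0009]
```

Request:
{"name": "play_rows", "arguments": {"series": "0 0 0 0.2 0 0 0;0 0 0 0.1 0 0 0;0 0 0 0 0 0 0;0 0 0 0 0 0 0"}}

```text
clock: 11.68
tcp_pos: [0.5163, 0.0691, 0.1798]
orientation: [-0.001, 0.396, 0.918, 0.0]
wrist_force: [-2.6, 4.3, -1.4]
finger_gap: 0.0393
```

```bash
python3 st.py
```

```text
t 11.68 p [0.5163 0.0691 0.1798] F [-2.6   4.29 -1.41] Ftool [4.9  1.05 1.42] Mtool [-0.153  1.163  0.02 ] gap 0.0393 yaw 133.32 tilt [-0.0013  0.0009]
```

Request:
{"name": "play_rows", "arguments": {"series": "0 0.1 0.02 0 0 0 0;0 0.1 0.02 0 0 0 0;0 0 0 0 0 0 0;0 0 0 0 0 0 0"}}

```text
clock: 12.18
tcp_pos: [0.5162, 0.0701, 0.1804]
orientation: [0.0, 0.396, 0.918, -0.0]
wrist_force: [1.3, -0.1, -2.4]
finger_gap: 0.0393
```

```bash
python3 st.py
```

```text
t 12.18 p [0.5162 0.0701 0.1804] F [ 1.32 -0.15 -2.4 ] Ftool [-1.01  0.86  2.4 ] Mtool [-0.014  0.03   0.01 ] gap 0.0393 yaw 133.28 tilt [ 0.0008 -0.0006]
```

Request:
{"name": "play_rows", "arguments": {"series": "0 0 0 0.15 0 0 0;0 0 0 0.1 0 0 0;0 0 0 0 0 0 0;0 0 0 0 0 0 0"}}

```text
clock: 12.68
tcp_pos: [0.5158, 0.0704, 0.1778]
orientation: [0.0, 0.396, 0.918, -0.0]
wrist_force: [0.1, -0.1, -2.9]
finger_gap: 0.0393
```

```bash
python3 st.py
```

```text
t 12.68 p [0.5158 0.0704 0.1778] F [ 0.1  -0.08 -2.91] Ftool [-0.13  0.02  2.91] Mtool [-0.022  0.051  0.034] gap 0.0393 yaw 133.3 tilt [ 0.0001 -0.0001]
```

Request:
{"name": "play_rows", "arguments": {"series": "0 0 0 0.15 0 0 0;0 0 0 0.1 0 0 0;0 0 0 0 0 0 0;0 0 0 0 0 0 0"}}

```text
clock: 13.18
tcp_pos: [0.5158, 0.0704, 0.1753]
orientation: [0.0, 0.396, 0.918, -0.0]
wrist_force: [-0.1, -0.1, -2.1]
finger_gap: 0.0394
```

```bash
python3 st.py
```

```text
t 13.18 p [0.5158 0.0704 0.1753] F [-0.08 -0.1  -2.08] Ftool [-0.02 -0.13  2.08] Mtool [ 0.052  0.022 -0.023] gap 0.0394 yaw 133.3 tilt [-0.     -0.0001]
```

Request:
{"name": "play_rows", "arguments": {"series": "0 0 0 0.15 0 0 0;0 0 0 0.15 0 0 0;0 0 0 0.1 0 0 0;0 0 0 0 0 0 0;0 0 0 0 0 0 0"}}

```text
clock: 13.8
tcp_pos: [0.5158, 0.0704, 0.1713]
orientation: [0.0, 0.396, 0.918, -0.0]
wrist_force: [0.7, -0.4, -2.4]
finger_gap: 0.0396
```

```bash
python3 st.py
```

```text
t 13.8 p [0.5158 0.0704 0.1713] F [ 0.66 -0.37 -2.39] Ftool [-0.73  0.23  2.39] Mtool [-0.056  0.034 -0.018] gap 0.0396 yaw 133.3 tilt [-0.     -0.0001]
```

Request:
{"name": "play_rows", "arguments": {"series": "0 0 0 0.15 0 0 0;0 0 0 0.15 0 0 0;0 0 0 0.15 0 0 0;0 0 0 0.1 0 0 0;0 0 0 0 0 0 0;0 0 0 0 0 0 0"}}

```text
clock: 14.55
tcp_pos: [0.5157, 0.0704, 0.166]
orientation: [0.0, 0.396, 0.918, -0.0]
wrist_force: [-0.9, -0.5, 0.6]
finger_gap: 0.0395
```

```bash
python3 st.py
```

```text
t 14.55 p [0.5157 0.0704 0.166 ] F [-0.95 -0.5   0.59] Ftool [ 0.29 -1.03 -0.59] Mtool [0.201 0.273 0.014] gap 0.0395 yaw 133.3 tilt [ 0.0001 -0.0001]
```

Request:
{"name": "play_rows", "arguments": {"series": "0 0 0 0.1 0 0 0;0 0 0 0.05 0 0 0;0 0 0 0 0 0 0;0 0 0 0 0 0 0"}}

```text
clock: 15.05
tcp_pos: [0.5157, 0.0704, 0.1659]
orientation: [0.001, 0.396, 0.918, 0.0]
wrist_force: [-4.6, -0.2, 9.9]
finger_gap: 0.0394
```

```bash
python3 st.py; python3 view.py w8; python3 - <<'E'
from h import *
im=np.mean([cams.read_camera('side').astype(float) for _ in range(4)],0); cv2.imwrite('pics/s8c.png',cv2.resize(np.clip(im[170:260,260:360,::-1]*1.6,0,255).astype('uint8'),None,fx=6,fy=6,interpolation=cv2.INTER_CUBIC))
E
```

```text
t 15.05 p [0.5157 0.0704 0.1659] F [-4.62 -0.23  9.93] Ftool [ 2.99 -3.51 -9.93] Mtool [0.872 0.759 0.037] gap 0.0394 yaw 133.3 tilt [ 0.0012 -0.0003]
[0.51574541 0.0703536  0.16592342] [6.33795894e-04 3.96353742e-01 9.18097652e-01 1.06663203e-04] [-4.39683933  0.4704779  10.18798331] [-0.01621078  1.11062029  0.02330561] 0.03922136401258062
```

View pics/w8c.png

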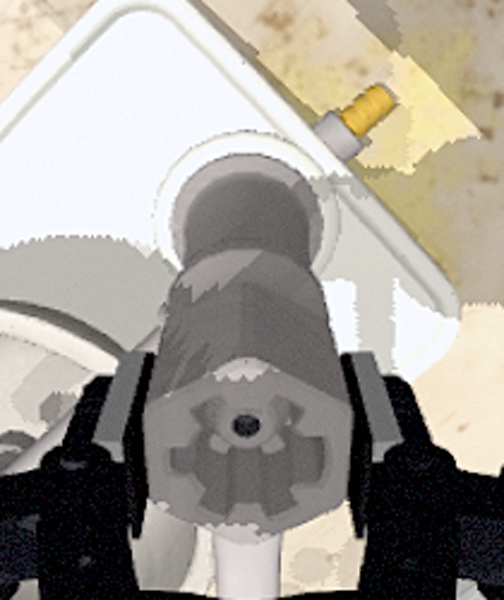

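View pics/s8c.png

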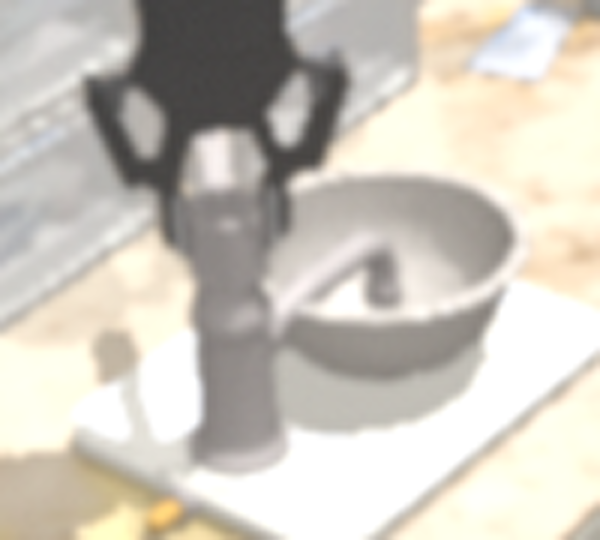

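```bash
python3 - <<'E'
from h import *
import numpy as np
f=np.load('pics/w8c.npz');C=(f['K'],f['R'],f['t']);T=f['T'];Rm=R.from_quat(f['q'][[1,2,3,0]])
im=np.load('pics/w8.npy')
a=np.clip((im[240:330,275:370,::-1]-10)/110,0,1)**.6*255
cv2.imwrite('pics/w8d.png',cv2.resize(a.astype('uint8'),None,fx=6.5,fy=6.5,interpolation=cv2.INTER_CUBIC))
o,d=ray('wrist',220+245/2.4,100+425/2.4,C); o=Rm.inv().apply(o-T); d=Rm.inv().apply(d)
for z in (-.004,0,.004,.008,.012,.016,.02): print('tool z',z,(o+d*(z-o[2])/d[2])*1e3,'world z',T[2]-z)
# predicted pillar/seat from tap apparent
E
```

```text
tool z -0.004 [ 3.17842706  0.13645382 -4.        ] world z 0.1699234178077384
tool z 0 [0.61025492 0.13168213 0.        ] world z 0.1659234178077384
tool z 0.004 [-1.95791723  0.12691045  4.        ] world z 0.1619234178077384
tool z 0.008 [-4.52608938  0.12213876  8.        ] world z 0.1579234178077384
tool z 0.012 [-7.09426152  0.11736707 12.        ] world z 0.15392341780773838
tool z 0.016 [-9.66243367  0.11259539 16.        ] world z 0.14992341780773838
tool z 0.02 [-12.23060581   0.1078237   20.        ] world z 0.1459234178077384
```

View pics/w8d.png

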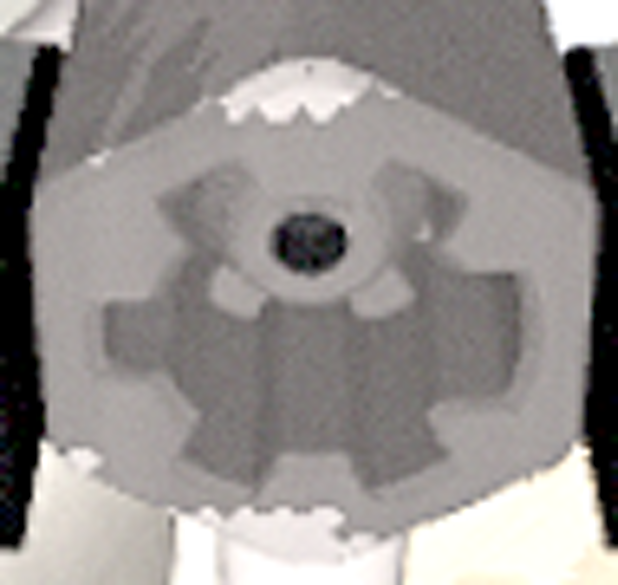

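Request:
{"name": "play_rows", "arguments": {"series": "0 0 0 -0.1 0 0 0;0 0 0 0 0 0 0;0 0 0 0 0 0 0"}}

```text
clock: 15.92
tcp_pos: [0.5158, 0.0704, 0.1659]
orientation: [0.0, 0.396, 0.918, 0.0]
wrist_force: [-4.1, 0.6, 7.3]
finger_gap: 0.0391
```

```bash
python3 st.py
```

```text
t 15.93 p [0.5158 0.0704 0.1659] F [-4.08  0.56  7.26] Ftool [ 3.2  -2.58 -7.27] Mtool [ 0.62   0.527 -0.   ] gap 0.0391 yaw 133.3 tilt [ 0.0005 -0.0002]
```

Request:
{"name": "play_rows", "arguments": {"series": "0 0 0 -0.05 0 0 0;0 0 0.03 0 0 0 5;0 0 0.03 0 0 0 5;0 0 0 0 0 0 0;0 0 0 0 0 0 0"}}

```text
clock: 16.55
tcp_pos: [0.5162, 0.0704, 0.1659]
orientation: [0.0, 0.474, 0.88, -0.0]
wrist_force: [-3.2, -2.8, 5.0]
finger_gap: 0.0393
```

```bash
python3 st.py
```

```text
t 16.55 p [0.5162 0.0704 0.1659] F [-3.24 -2.76  4.99] Ftool [-0.53 -4.23 -4.99] Mtool [ 0.867 -0.19   0.002] gap 0.0393 yaw 123.36 tilt [ 0.0001 -0.001 ]
```

Request:
{"name": "play_rows", "arguments": {"series": "0 0 0.03 0 0 0 5;0 0 0.03 0 0 0 5;0 0 0.03 0 0 0 5;0 0 0 0 0 0 0;0 0 0 0 0 0 0"}}

```text
clock: 17.18
tcp_pos: [0.5169, 0.0706, 0.1659]
orientation: [0.0, 0.585, 0.811, -0.001]
wrist_force: [-3.4, -3.1, 5.4]
finger_gap: 0.039
```

```bash
python3 st.py; python3 view.py w9
```

```text
t 17.18 p [0.5169 0.0706 0.1659] F [-3.45 -3.1   5.36] Ftool [-1.87 -4.25 -5.36] Mtool [ 0.955 -0.461 -0.048] gap 0.039 yaw 108.35 tilt [-0.0002 -0.0013]
[0.51689921 0.07063477 0.16595019] [ 3.22124336e-04  5.85288359e-01  8.10824954e-01 -5.71422777e-04] [-1.84904164 -3.01551531  5.31737985] [-0.67581624  0.70010493  0.03132997] 0.03883609505102175
```

View pics/w9c.png

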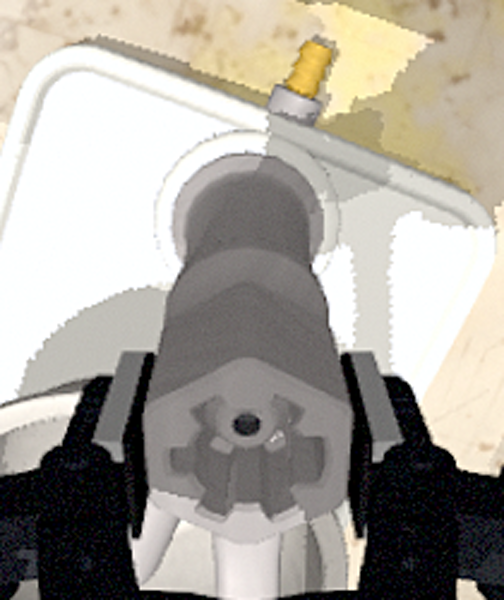

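Request:
{"name": "play_rows", "arguments": {"series": "0 0 0 0 0 0 5;0 0 0.02 0 0 0 5;0 0 0.03 0 0 0 5;0 0 0 0 0 0 0;0 0 0 0 0 0 0"}}

```text
clock: 18.1
tcp_pos: [0.5175, 0.0707, 0.166]
orientation: [0.0, 0.686, 0.727, -0.0]
wrist_force: [-2.8, -3.2, 5.5]
finger_gap: 0.0392
```

```bash
python3 st.py
```

```text
t 18.1 p [0.5175 0.0707 0.166 ] F [-2.77 -3.22  5.51] Ftool [-3.06 -2.96 -5.51] Mtool [ 0.715 -0.607 -0.021] gap 0.0392 yaw 93.35 tilt [ 0.0001 -0.0013]
```

Request:
{"name": "play_rows", "arguments": {"series": "0 -0.02 0 0 0 0 2;0 0 0 0 0 0 2;0 0 0 0 0 0 0;0 0 0 0 0 0 0"}}

```text
clock: 18.6
tcp_pos: [0.5176, 0.0707, 0.1659]
orientation: [0.0, 0.711, 0.703, -0.0]
wrist_force: [-2.6, -3.6, 5.7]
finger_gap: 0.0394
```

```bash
python3 st.py
```

```text
t 18.6 p [0.5176 0.0707 0.1659] F [-2.61 -3.65  5.69] Ftool [-3.68 -2.56 -5.69] Mtool [ 0.594 -0.633 -0.067] gap 0.0394 yaw 89.32 tilt [ 0.0003 -0.0009]
```

Request:
{"name": "play_rows", "arguments": {"series": "0 0 0 0 0 0 2;0 0 0.01 0 0 0 1;0 0 0 0 0 0 0;0 0 0 0 0 0 0"}}

```text
clock: 19.1
tcp_pos: [0.5177, 0.0707, 0.1659]
orientation: [0.001, 0.729, 0.684, -0.0]
wrist_force: [-2.9, -4.2, 5.7]
finger_gap: 0.0394
```

```bash
python3 st.py
```

```text
t 19.1 p [0.5177 0.0707 0.1659] F [-2.92 -4.2   5.69] Ftool [-4.39 -2.64 -5.69] Mtool [ 0.574 -0.742 -0.468] gap 0.0394 yaw 86.34 tilt [ 0.0003 -0.0011]
```

```bash
python3 view.py w10; python3 - <<'E'
from h import *
im=np.mean([cams.read_camera('top').astype(float) for _ in range(4)],0); cv2.imwrite('pics/t10c.png',cv2.resize(np.clip(im[160:230,260:360,::-1]*1.5,0,255).astype('uint8'),None,fx=8,fy=8,interpolation=cv2.INTER_CUBIC))
E
```

```text
[0.51774045 0.07071128 0.1659493 ] [ 5.24032514e-04  7.29337271e-01  6.84154073e-01 -2.72474900e-04] [-2.96063524 -4.59629595  5.63275253] [-0.81977453  0.62556217  0.52806358] 0.03926815901715499
```

View pics/w10.png

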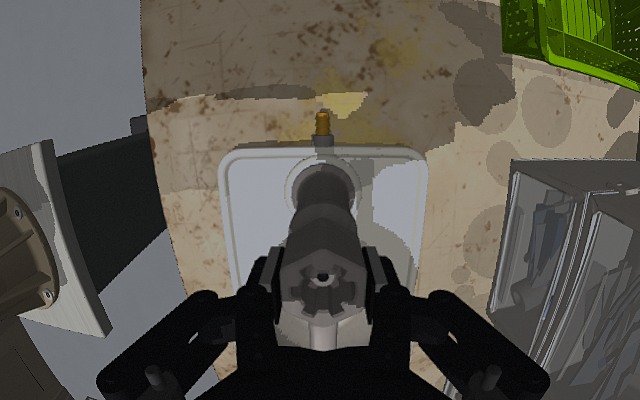

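View pics/t10c.png

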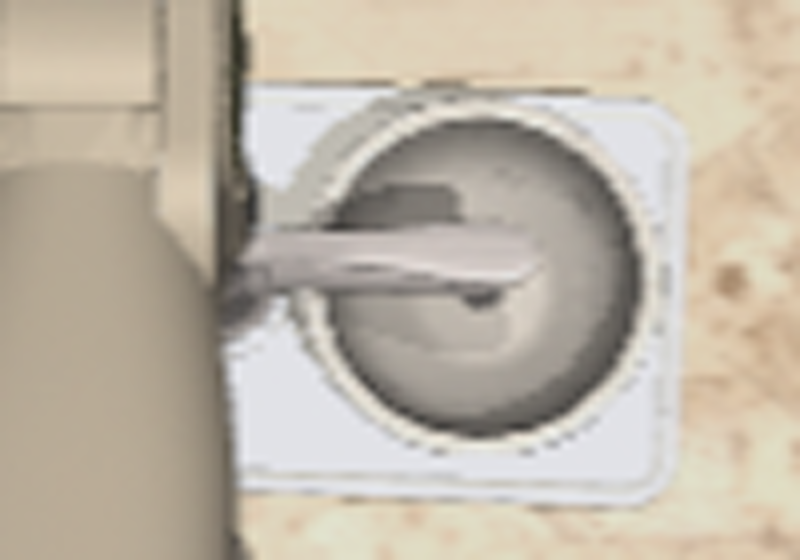

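```bash
python3 - <<'E'
from h import *
im=np.load('pics/w10.npy')
a=np.clip(im[130:300,200:450,::-1]*1.6,0,255)
cv2.imwrite('pics/w10d.png',cv2.resize(a.astype('uint8'),None,fx=3.2,fy=3.2,interpolation=cv2.INTER_CUBIC))
E
```

```text
(no output)
```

View pics/w10d.png

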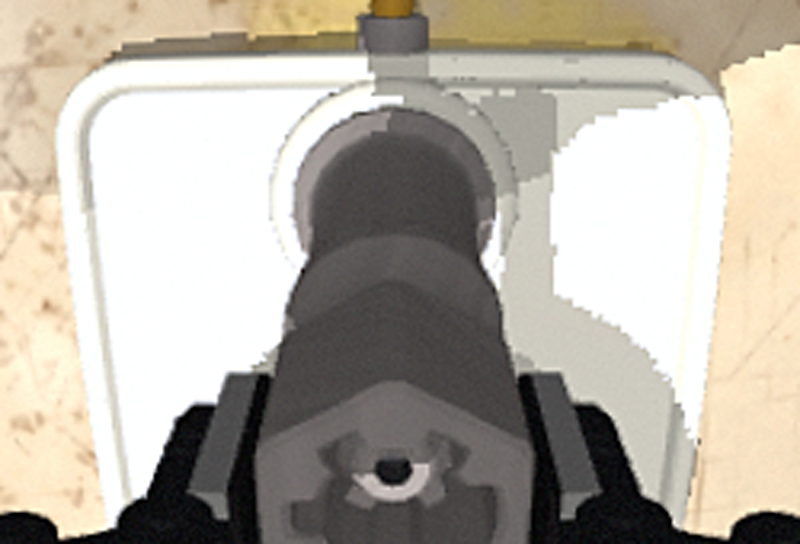

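```bash
python3 - <<'E'
from h import *
f=np.load('pics/w10c.npz');C=(f['K'],f['R'],f['t'])
def an(p,q,z):
    a,b=[onz('wrist',200+x[0]/3.2,130+x[1]/3.2,z,C) for x in(p,q)]; d=b-a; return a.round(4),b.round(4),np.degrees(np.arctan2(d[1],d[0])).round(2)
for z in (.012,.016):
    print('far',an((130,60),(680,52),z),'left',an((58,160),(105,470),z),'right',an((728,150),(697,450),z))
# spout from w4 / w6: pts
f=np.load('pics/w6c.npz');C6=(f['K'],f['R'],f['t'])
for z in (.09,.1): 
  a=onz('wrist',220+170/2.4,100+217/2.4,z,C6);b=onz('wrist',220+45/2.4,100+345/2.4,z,C6);d=b-a;print(a,b,np.degrees(np.arctan2(d[1],d[0])))
E
```

```text
far (array([0.4458, 0.1133, 0.012 ]), array([0.6047, 0.1058, 0.012 ]), np.float64(-2.72)) left (array([0.4192, 0.0853, 0.012 ]), array([ 0.4151, -0.0231,  0.012 ]), np.float64(-92.17)) right (array([0.6201, 0.0756, 0.012 ]), array([ 0.6157, -0.0282,  0.012 ]), np.float64(-92.45))
far (array([0.4469, 0.1139, 0.016 ]), array([0.6035, 0.1064, 0.016 ]), np.float64(-2.72)) left (array([0.4207, 0.0863, 0.016 ]), array([ 0.4166, -0.0206,  0.016 ]), np.float64(-92.17)) right (array([0.6188, 0.0767, 0.016 ]), array([ 0.6144, -0.0256,  0.016 ]), np.float64(-92.45))
[0.51762454 0.02878348 0.09      ] [ 0.51319233 -0.03977053  0.09      ] -93.6991874418134
[0.51647016 0.03174574 0.1       ] [ 0.51222349 -0.03393854  0.1       ] -93.69918744181334
```

Request:
{"name": "play_rows", "arguments": {"series": "0 -0.03 -0.03 -0.05 0 0 -1;0 0 0 0 0 0 0;0 0 0 0 0 0 0"}}

```text
clock: 19.98
tcp_pos: [0.5176, 0.0708, 0.166]
orientation: [0.0, 0.724, 0.69, 0.0]
wrist_force: [0.2, -2.1, -1.8]
finger_gap: 0.0397
```

```bash
python3 st.py
```

```text
t 19.98 p [0.5176 0.0708 0.166 ] F [ 0.23 -2.12 -1.75] Ftool [-2.11  0.33  1.75] Mtool [-0.287 -0.556 -0.071] gap 0.0397 yaw 87.29 tilt [ 0.0003 -0.    ]
```

Request:
{"name": "play_rows", "arguments": {"series": "60 0 0 0 0 0 0;60 0 0 0 0 0 0;70 0 0 0 0 0 0;80 0 0 0 0 0 0;80 0 0 -2 0 0 0;80 0 0 -3 0 0 0;80 0 0 -3 0 0 0;80 0 0 0 0 0 0;80 0 0 0 0 0 0"}}

```text
clock: 21.1
tcp_pos: [0.5171, 0.0708, 0.2458]
orientation: [-0.0, 0.724, 0.69, -0.0]
wrist_force: [0.4, -0.4, -1.0]
finger_gap: 0.0683
```

```bash
python3 st.py; python3 view.py w11; python3 - <<'E'
from h import *
im=np.mean([cams.read_camera('side').astype(float) for _ in range(4)],0); cv2.imwrite('pics/s11c.png',cv2.resize(np.clip(im[170:260,260:360,::-1]*1.6,0,255).astype('uint8'),None,fx=6,fy=6,interpolation=cv2.INTER_CUBIC))
a=np.clip(np.load('pics/w11.npy')[130:350,230:420,::-1]*1.5,0,255); cv2.imwrite('pics/w11d.png',cv2.resize(a.astype('uint8'),None,fx=2.7,fy=2.7,interpolation=cv2.INTER_CUBIC))
E
```

```text
t 21.1 p [0.5171 0.0708 0.2458] F [ 0.4  -0.36 -0.99] Ftool [-0.34  0.42  0.99] Mtool [-0.002  0.019  0.053] gap 0.0683 yaw 87.3 tilt [-0.0004 -0.    ]
[0.51691635 0.07083371 0.24551241] [-4.80392954e-04  7.23576835e-01  6.90243482e-01 -5.18585203e-04] [ 0.68038852 -0.7760391  -0.3849788 ] [-0.00505462 -0.0359737   0.03756235] 0.06829694167769426
```

View pics/w11d.png

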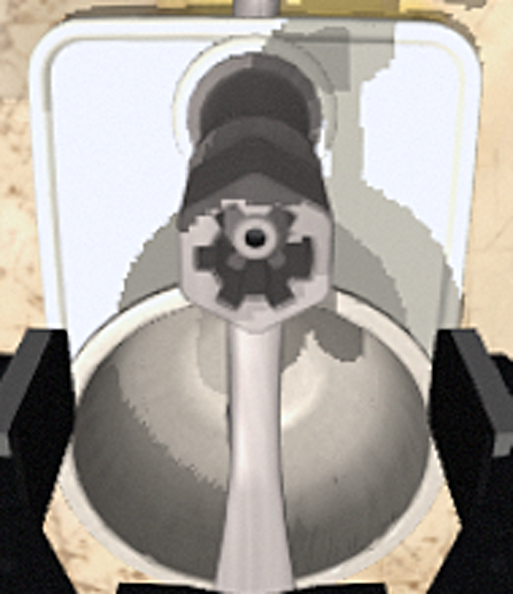

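View pics/s11c.png

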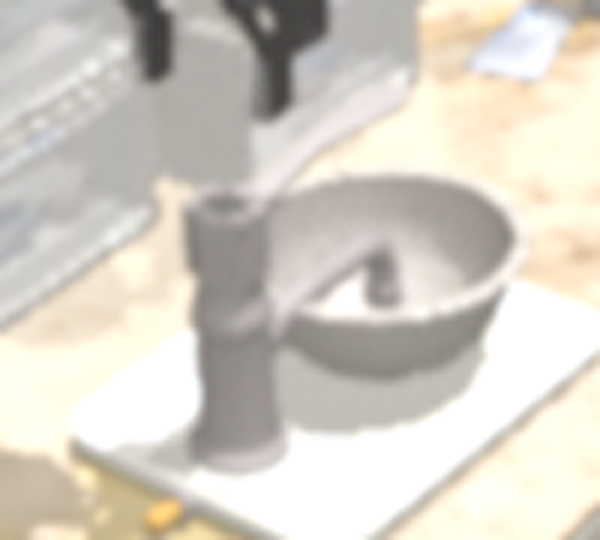

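Request:
{"name": "play_rows", "arguments": {"series": "80 -3 0 -1 0 0 0;80 -4 0 0 0 0 0;80 -1 0 0 0 0 0;80 0 0 0 0 0 0;80 0 0 0 0 0 0;80 0 0 0 0 0 0"}}

```text
clock: 22.35
tcp_pos: [0.5135, -0.0082, 0.2562]
orientation: [-0.0, 0.723, 0.691, -0.0]
wrist_force: [-0.7, -0.0, 0.4]
finger_gap: 0.068
```

```bash
python3 view.py w12; python3 - <<'E'
from h import *
a=np.clip(np.load('pics/w12.npy')[60:150,275:380,::-1]*1.5,0,255)**1.0; cv2.imwrite('pics/w12d.png',cv2.resize(a.astype('uint8'),None,fx=6.5,fy=6.5,interpolation=cv2.INTER_CUBIC))
a=np.clip(np.load('pics/w11.npy')[190:260,290:360,::-1]*1.5,0,255); cv2.imwrite('pics/w11e.png',cv2.resize(a.astype('uint8'),None,fx=8,fy=8,interpolation=cv2.INTER_CUBIC))
E
```

```text
[ 0.51353575 -0.00883387  0.2562899 ] [ 4.89946825e-05  7.23412746e-01  6.90415813e-01 -3.46908379e-05] [-0.01871046  0.29142594 -0.31596304] [-0.00681611 -0.00585381 -0.00891674] 0.06769058615368391
```

View pics/w12d.png

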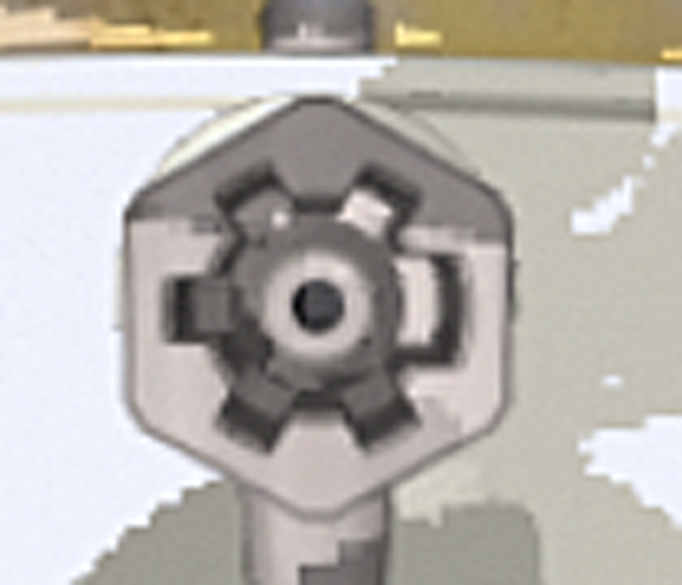

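View pics/w11e.png

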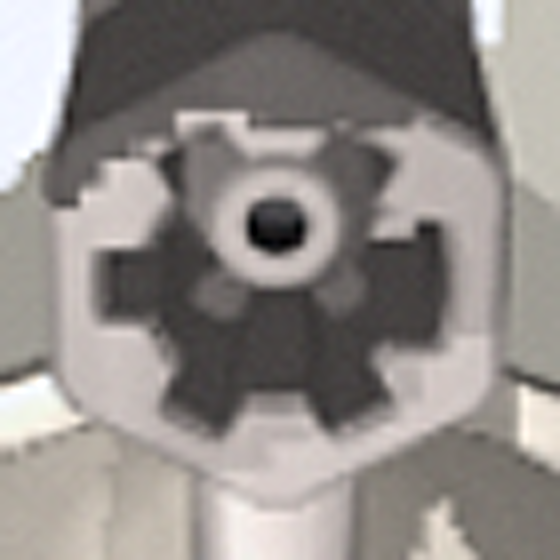

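View pics/w12.png

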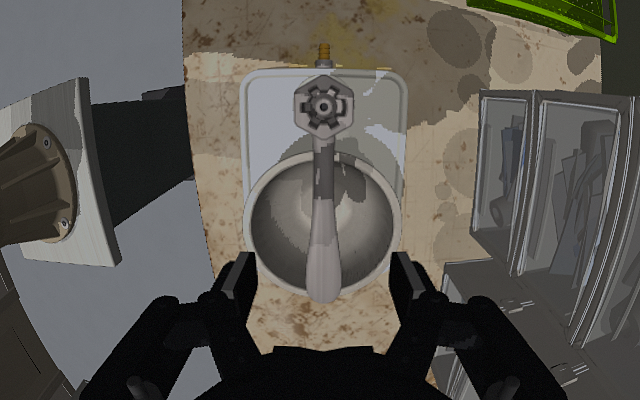

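```bash
python3 - <<'E'
from h import *
def ld(n):
    f=np.load(f'pics/{n}c.npz'); return (f['K'],f['R'],f['t'])
A,B=ld('w11'),ld('w12')
hole11=(290+275/8,190+222/8); hole12=(275+317/6.5,60+306/6.5)
p=tri(ray('wrist',*hole11,A),ray('wrist',*hole12,B)); print('nose',p,proj('wrist',p,A)-hole11)
# boss top: far vertex & near vertex in both
v11=[(290+280/8,190+30/8),(290+275/8,190+503/8)]; v12=[(275+318/6.5,60+97/6.5),(275+320/6.5,60+517/6.5)]
for a,b in zip(v11,v12):
    q=tri(ray('wrist',*a,A),ray('wrist',*b,B)); print('vertex',q,proj('wrist',q,A)-a)
# wide-slot tip edge corners top-face: w12 (465,258),(462,362)->; use left/right flat corners
im=np.load('pics/w12.npy')
a=np.clip(im[140:310,250:400,::-1]*1.5,0,255);cv2.imwrite('pics/w12f.png',cv2.resize(a.astype('uint8'),None,fx=3.5,fy=3.5,interpolation=cv2.INTER_CUBIC))
a=np.clip(im[50:200,220:430,::-1]*1.3,0,255);cv2.imwrite('pics/w12g.png',cv2.resize(a.astype('uint8'),None,fx=3.5,fy=3.5,interpolation=cv2.INTER_CUBIC))
E
```

```text
nose [0.51909467 0.06749772 0.15869314] [-0.28080285  0.00112697]
vertex [0.52029733 0.08950082 0.17045805] [-0.52785275  0.00398093]
vertex [0.51822191 0.04596886 0.1728265 ] [-6.15709437e-02 -2.20161939e-05]
```

View pics/w12f.png

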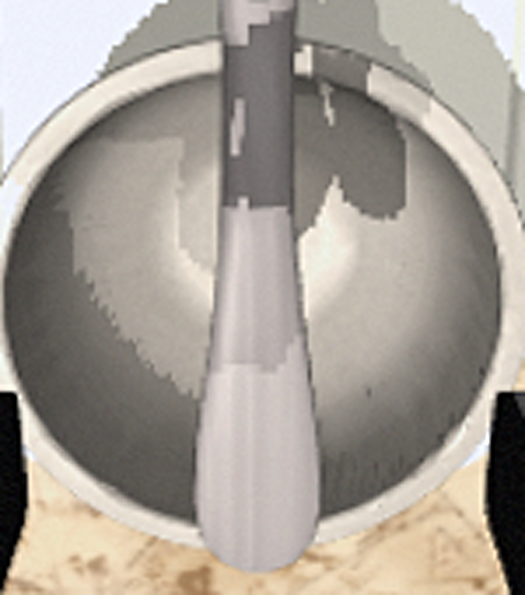

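View pics/w12g.png

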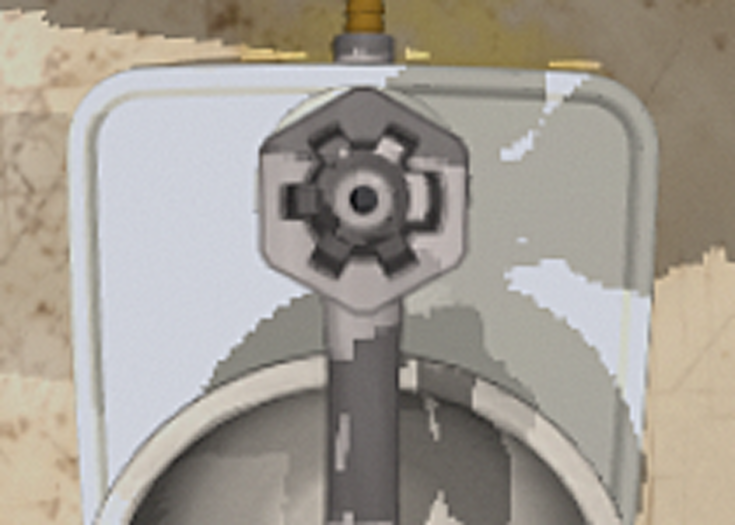

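```bash
python3 - <<'E'
from h import *
f=np.load('pics/w12c.npz');C=(f['K'],f['R'],f['t'])
g=lambda x,y,z:onz('wrist',220+x/3.5,50+y/3.5,z,C)
h=lambda x,y,z:onz('wrist',250+x/3.5,140+y/3.5,z,C)
an=lambda a,b:np.degrees(np.arctan2((b-a)[1],(b-a)[0])).round(2)
print('lever axis',an(g(363.5,200,.1705),h(258,490,.1745)), np.linalg.norm(g(363.5,200,.1705)-h(258,490,.1745)))
print('flats L',an(g(259,155,.1705),g(263,270,.1705)),'R',an(g(467,155,.1705),g(465,265,.1705)))
print('plate far',an(g(130,69,.014),g(600,67,.014))-90,'left',an(g(70,150,.014),g(82,480,.014)),'right',an(g(656,150,.014),g(643,450,.014)))
print('bowl centre vs tap', an(g(363,200,.1585),(h(5,290,.06)+h(500,290,.06))/2))
E
```

```text
lever axis -92.6 0.1300041602908558
flats L -91.3 R -92.93
plate far -92.27 left -93.36 right -92.35
bowl centre vs tap -93.2
```

Request:
{"name": "play_rows", "arguments": {"series": "80 0 0 -3 0 0 0;80 0 0 -3 0 0 0;80 0 0 0 0 0 0;80 0 0 0 0 0 0"}}

```text
clock: 23.15
tcp_pos: [0.5134, -0.0091, 0.3157]
orientation: [-0.0, 0.724, 0.69, -0.0]
wrist_force: [-0.0, 0.4, -0.3]
finger_gap: 0.0682
```

```bash
python3 st.py; python3 - <<'E'
from h import *
im=snap('top','t13')
d=np.abs(im.astype(int)-np.load('pics/top0.npy')).sum(2)
for n,(u,v) in dict(swab=(441,212),saline=(226,196),jar=(193,164)).items(): print(n,d[v-10:v+10,u-10:u+10].mean())
print(workorder.hand_in())
E
```

```text
t 23.15 p [ 0.5134 -0.0091  0.3157] F [-0.04  0.4  -0.29] Ftool [ 0.4  -0.05  0.29] Mtool [-0.015  0.011 -0.03 ] gap 0.0682 yaw 87.3 tilt [-0.0005 -0.    ]
swab 3.0475
saline 2.805
jar 2.6925
the job is handed in; nothing more can be done
None
```

The lever is back on the tap, down on its seat, swung shut over the spout and released. I handed the job in at about 23 s with the gripper clear of everything.

**Fitting:** I read the spindle's angle from the wrist camera, about 40° open. I corrected a 2 mm offset after a light 5 N side contact. The lever then slid over the splines with no vertical resistance, down to a firm stop. I pressed it home with about 10 N.

**Closing:** I swung it 47° clockwise until the torque rose to about 0.5 N m. I took that as the shut stop, backed off 1° so the stop was not loaded, and let go.

**Last checks:**
- **In line:** the lever lies at -92.6°. The base and bowl give -92.3° to -93.4° for the spout line.
- **On its seat:** the spindle nose measured about 13 mm below the boss top, where 14 mm is expected. The difference is within measuring error.
- **Other things:** the swab carton, saline bottle and jar look the same as at the start in the top view.

**Disagreements:**
- The top camera gave a base line of about -95.7° and positions about 6 mm off in x. I relied on the wrist camera instead.
- Spline play means the spindle itself could be a degree or two off the lever's line. I could not measure that directly.

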